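Drive the seized hinge pin out of the polishing-arm knuckle

ROBOT

A 7-joint arm with a two-finger parallel gripper is mounted at the origin on the work surface. World frame = base frame: x ahead of the robot, y to its left, z up, the work surface at z = 0. Lengths are in m, angles in degrees, forces in N, time in s.
With the tool pointing down it reaches from about 0.4 to 0.85 m from the base axis. Payload 6.9 kg.
Tool frame: the origin (TCP) lies at the very end of the fingers, on their centre line; the grasp point (between the pads) lies env.tcp_to_grasp behind it (env.tcp_to_grasp is the distance from the TCP to the grasp point, in m); z points along the fingers, y is the direction in which the jaws open and shut (so a half turn about z gives the same grasp; the last joint's range is limited). The gripper opens to 85 mm and grips with 20 to 120 N. Pads are 22 mm wide; open, the fingers measure 114 mm over their backs; the gripper's body (76 mm by 85 mm) begins 54 mm behind the grasp point. The pads swing forward as they close: fully open they stand 13 mm farther back than shut.
Start: joints at [78.123, 29.078, -13.613, 85.955, 7.202, 65.827, -8.869], TCP at [0.192, -0.595, 0.231] pointing down, gripper open.
Joint ranges: [-176.47, 176.47], [-13.61, 117.27], [-81.72, 77.17], [0.22, 143.17], [-87.28, 267.28], [10, 112.55], [-165.47, 165.47]. Speed limits (degrees/s): [136.94, 136.94, 180, 180, 180, 180, 180].

INTERFACE

Orientations are given as [roll, pitch, yaw] about the fixed x, y, z axes, in that order (R = Rz(yaw) Ry(pitch) Rx(roll)).
In Python, from plant import env gives the robot as it stands.
- The arm moves only by the tool apply_moves, never from a script. Its argument "steps" is text: rows parted by semicolons, each of 4 numbers parted by spaces: the shift along the tool's x, y, z normalised to -1 to 1, where 1 is 300 mm, then the turn about the tool's z normalised to -1 to 1, where 1 is 0.5 rad. A call has 1 to 5 rows; each row shifts and turns the pose as measured when the row begins, along the tool's axes as they then stand; what a row does not reach is not made up. A row lasts 1/12 s, in which the tool goes at most 41.7 mm and 7.16 degrees, less where a joint would pass 70% of its speed; a pose out of reach is approached as far as the arm can. A call with a number of a shift or a turn outside -1 to 1 is refused whole. A call with a gripper value outside its range is refused whole. "hand" is the finger opening in mm, from 0 to 85.4, set as the call begins (left out, the last holds). The fingers move at their own pace and stop on an object; "newtons" is the grip in N (left out, the last holds). Time passes only in rows, so rows that do not move let the fingers close. It gives the time, the measured TCP pose, the force and the opening at its end, in the units of the state.
- env.get_obs(): the state, without advancing time (a new reading comes with each control period).
- env.camera(name): name is "side" or "top"; returns a dict with "img" (400x640x3 uint8, blue, green, red), "fov_y" (degrees; the focal length in pixels is half the picture's height over the tangent of half this angle, whatever the lens; pixels are square), "cx", "cy" (the principal point, pixels), "pose" (4x4, takes a point from camera to world coordinates). Camera axes: x right, y up, looking along -z (the intrinsics and any distortion apply to the point x, -y, -z); pixel columns grow to the right and rows downward; lengths in m; the calibration is good to about 2 mm. A picture is of the moment at which its call begins. There is no depth.
- env.job_done(): hands the job in, once; it reports no verdict.
The state is a dict: "time_s": time; "joint_positions": joint angles; "dq": joint speeds; "joint_torque": joint torques, N m; "position": TCP position; "eef_rot": TCP orientation; "force": force on the tool from outside, world axes, zero at the start; "moment": the same for the moment, N m; "finger_gap": finger opening in m.
Only numpy, scipy, OpenCV 4.12 (cv2) and the standard library are available. Lean on these libraries where they do the work, as an engineer would, in place of code of your own. Each camera call takes 0.05 s, during which the arm holds its last target.

TASK

The brass hinge pin of the polishing arm is stuck in its sloping green knuckle. Take the orange-handled drift punch from the wooden rack and drive the pin down and out with it, from the plain end opposite its head, until the red sprung catch has snapped in behind the head; then stand the punch back upright in its rack hole and let go. Do not touch the pin or the catch with the gripper, and leave everything else where it stands.

Things in the scene. Friction and masses are not known exactly. Their poses are not given: they have to be found in the camera images.
- bracket: Fixed bracket that carries the knuckle, on the left or the right, turned by up to 0.3 rad. Dark base plate 150 x 110 x 12 mm (50 mm to -x, 100 mm to +x of the origin), two cream cheeks, outer faces 84 mm apart, 147 mm high. Origin: on the table straight below the bore's upper mouth; z up. The mouth faces up and to the bracket's -x (towards the robot); the pin leaves down and to +x.
- bore_mouth (a point): Centre of the upper mouth of the bore, 165 mm above the table, free above. z axis: out of the bore along its axis, 35 degrees from vertical, leaning to the bracket's -x; y axis level. The round bore is 22 mm across and 70 mm long, right through the green knuckle (64 x 64 x 70 mm along the bore). A steel stub of the arm sticks out of the knuckle's lower -x side.
- pin_top (a point): Centre of the flat plain upper end of the brass pin (shaft 20 mm across), inside the bore, 5 mm below the mouth along the axis when joint pin is 0. This is what the punch must push on. Same axes as bore_mouth.
- pin_head (a point): Centre of the pin's round head (38 mm across, 12 mm thick, brass) outside the lower end of the bore. Moves with the pin; same axes as bore_mouth.
- pin (a joint): How far the pin is driven out along the bore axis (m): 0 fully home, starts at 0 to 0.008, hard stop at 0.050. It is stuck: it moves only under about 8 N of axial push (about 10 N where it passes the catch) and stays where it is left. The head clears the catch at about 0.041; at 0.044 to 0.048 it is safely past.
- pawl (a joint): Swing of the red catch (rad): 0 at rest, grows as the head pushes it outward (to about 0.13), springs back to 0 when the head has passed; it then blocks the head's return.
- pawl_nose (a point): Free end of the red sprung catch, a bar 47 x 14 x 6 mm hinged on the upper lower-end edge of the knuckle (the side facing up and away from the robot) and sloping in towards the pin; about 15 mm from the pin's axis at rest.
- rack: Fixed wooden block 70 (x) x 130 (y) x 100 mm high, on the side where the bracket is not, turned by up to 0.4 rad. Origin: centre of its underside, z up. The punch's hole is 25 mm across, straight down, at x = 0, y = -30 mm, mouth at 100 mm height. At y = +45 mm a small fixed yellow-capped tool stands 28 mm above the top.
- punch_grip (a point): Centre of the handle of the loose drift punch (0.22 to 0.34 kg), z from tip to handle. 153 mm long: square orange handle 20 x 20 x 60 mm (sides along x and y), then a round dark collar 38 mm across from 30 to 38 mm below this point, then a steel shank 13 mm across, 85 mm long. It starts upright in the rack hole, collar resting on the rack top, this point 138 mm above the table.
- punch_tip (a point): Centre of the flat lower end of the punch, 123 mm from punch_grip along the punch. Same axes.
- jar_mid (a point): Amber jar 62 mm across, 85 mm high, not to be disturbed; point half-way up.
- wrench_grip (a point): Steel wrench 170 mm long lying on the table, not to be disturbed; point in its handle.
- weight_a_mid (a point): Dark iron weight 90 x 60 x 50 mm on the left, not to be disturbed; its centre.
- weight_b_mid (a point): Dark iron weight 90 x 60 x 50 mm on the right, not to be disturbed; its centre.
- bowl: Steel bowl 120 mm across, 50 mm high, not to be disturbed; centre of its underside.
- flask_mid (a point): White plastic bottle 60 mm across, 130 mm high, not to be disturbed; point half-way up.
- lap: Reddish polishing lap disc 110 mm across with a knob, 45 mm high, not to be disturbed; centre of its underside.
Mind the look-alikes: they are no part of the job. Of the things like the part that bears punch_grip, leave any that is blue; of the rest the smaller one is meant.

How it is judged (in metres and radians):
On the way:
1. the pin is driven out past the catch, which has sprung back behind its head, while the punch's tip is in the bore (value of joint pin above 0.0385 m and value of joint pawl below 0.05 rad and x of punch_tip in the frame of bore_mouth between -0.008 and 0.008 m and y of punch_tip in the frame of bore_mouth between -0.008 and 0.008 m and z of punch_tip in the frame of bore_mouth below -0.02 m), for 0.1 s.
At the end, for the whole second after the job is handed in: The pin is driven out at least 38.5 mm with the catch back at rest behind its head (within 0.05 rad), and the punch stands at rest upright (within 0.1 rad) in its rack hole, collar down on the rack (height within 5 mm, sideways within 10 mm), let go (value of joint pin above 0.0385 m and value of joint pawl below 0.05 rad and x of punch_grip in the frame of rack between -0.01 and 0.01 m and y of punch_grip in the frame of rack between -0.04 and -0.02 m and z of punch_grip in the frame of rack between 0.133 and 0.143 m and angle between punch_grip's own z axis and vertical below 0.1 rad and linear speed of punch below 0.02 m/s); the robot touches nothing.
It fails at once if the gripper touches the pin or the catch (contact force between the fingers and pin above 0.5 N or contact force between the fingers and pawl above 0.5 N).
It fails at once if a neighbouring thing is shifted by more than 25 mm (distance of any of jar_mid, wrench_grip, weight_a_mid, weight_b_mid, bowl, flask_mid, lap from where it was at the start of the episode above 0.025 m).
It also fails if it takes over 51 s, if anything falls off the work surface, if the arm or the gripper's body presses on something with over 40 N, if the wrist force passes 120 N, or if a joint passes its speed limit or range.

## Working session

There is one attempt and no reset: what is moved stays moved. The work goes in short steps, Python scripts to look and compute and a tool call to move; the robot and the scene stay as the last step left them, time stands still between calls to the robot, and variables do not carry over. Pictures are saved under pics/ and viewed, and the job is handed in when it is done.

Besides the shell and the picture viewer there is one more tool, called after ">>>" by a JSON object that holds its "name" and its "arguments". apply_moves: Moves the arm, as the interface text tells. Scaled input: -1 to 1 covers 300 mm each way for a shift and 0.5 rad each way for a turn. Its arguments: {"type":"object","properties":{"steps":{"type":"string"},"hand":{"type":"number"},"newtons":{"type":"number"}},"required":["steps"]}

```bash
ls; mkdir -p pics; python3 - <<'E'
from plant import env
import cv2,numpy as np
o=env.get_obs()
for k,v in o.items(): print(k,np.round(v,4))
print(env.tcp_to_grasp)
for n in("side","top"):
    c=env.camera(n); cv2.imwrite(f"pics/{n}0.png",c["img"]); print(n,{k:(np.round(v,4) if k!='pose' else np.round(v,4).tolist()) for k,v in c.items() if k!='img'})
E
```

```text
pics
time_s 0.0
joint_positions [ 78.1208  29.1239 -13.6098  86.0061   7.2     65.8251  -8.8684]
dq [-0.0053  0.1065 -0.0699 -0.0059  0.0503  0.0635  0.0873]
joint_torque [-1.00000e-04 -6.20597e+01 -2.18630e+00 -2.49657e+01  1.29000e-02
  1.21000e-02 -0.00000e+00]
position [ 0.1921 -0.5942  0.2305]
eef_rot [-1.799034e+02 -7.000000e-04  1.792520e+01]
force [ 0.3487 -0.3654  0.7044]
moment [-0.0104  0.0241  0.0126]
finger_gap 0.0856
0.0187
side {'fov_y': np.float64(52.7697), 'cx': np.float64(313.9344), 'cy': np.float64(196.0853), 'pose': [[-0.9909, 0.1039, -0.0854, 0.4348], [-0.1344, -0.7369, 0.6625, 0.7197], [0.0059, 0.6679, 0.7442, 0.9406], [0.0, 0.0, 0.0, 1.0]]}
top {'fov_y': np.float64(52.2769), 'cx': np.float64(320.5206), 'cy': np.float64(196.19), 'pose': [[-0.0175, 0.9889, -0.1475, 0.3785], [-0.9998, -0.0166, 0.0074, -0.0101], [0.0048, 0.1476, 0.989, 1.2411], [0.0, 0.0, 0.0, 1.0]]}
```

View pics/side0.png

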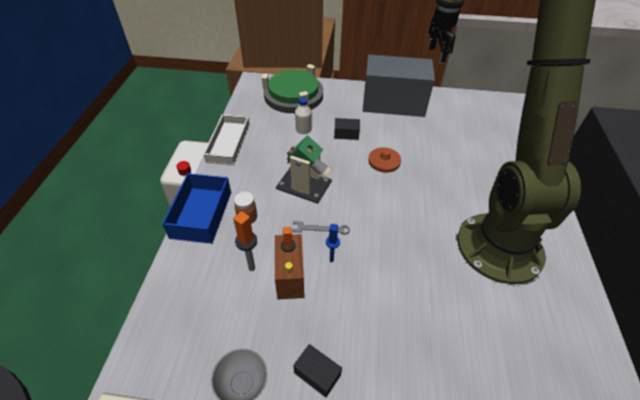

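View pics/top0.png

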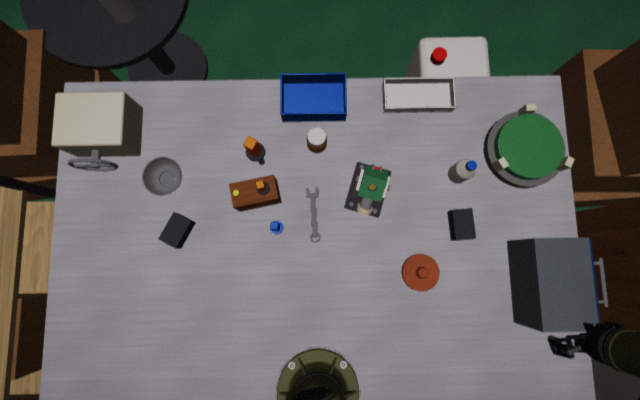

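Candidates for the punch are: orange in the rack (side 288,237; top 261,186), a larger orange one standing free (side 243,230; top 252,147), and a blue one (side 333,240; top 276,227). The description (not blue, the smaller one, in the rack) picks the first. I'll check that in crops.

```bash
python3 - <<'E'
from plant import env
import cv2,numpy as np
print([k for k in env.camera("side")])
s=cv2.imread("pics/side0.png");t=cv2.imread("pics/top0.png")
a=cv2.resize(s[120:310,220:360],None,fx=4,fy=4,interpolation=2)[:600]
a=cv2.resize(s[125:305,220:360],(560,720),interpolation=2)
cv2.imwrite("pics/c1.png",cv2.resize(s[195:305,220:360],(760,597),interpolation=2))
cv2.imwrite("pics/c2.png",cv2.resize(s[125:210,260:360],(700,595),interpolation=2))
cv2.imwrite("pics/c3.png",cv2.resize(t[130:245,220:300],(400,575),interpolation=2))
cv2.imwrite("pics/c4.png",cv2.resize(t[150:225,335:405],(560,600),interpolation=2))
E
```

```text
['img', 'fov_y', 'cx', 'cy', 'pose']
```

View pics/c1.png

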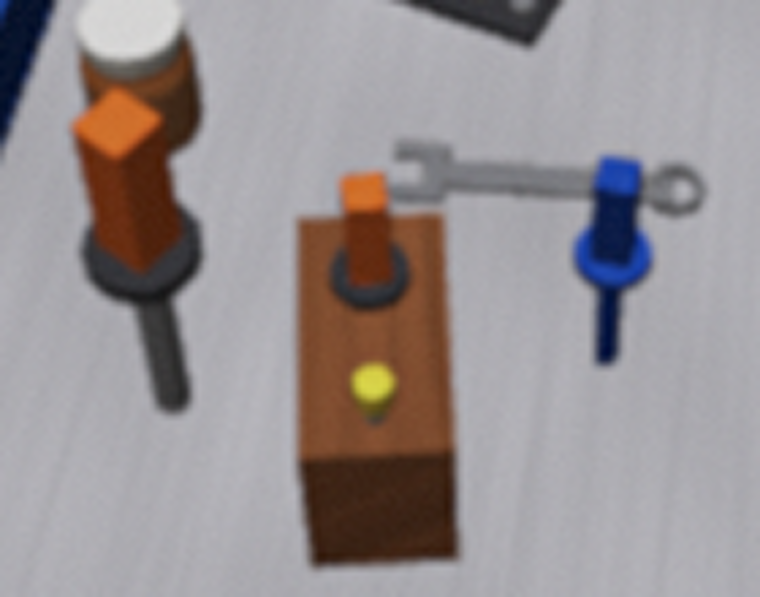

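View pics/c2.png

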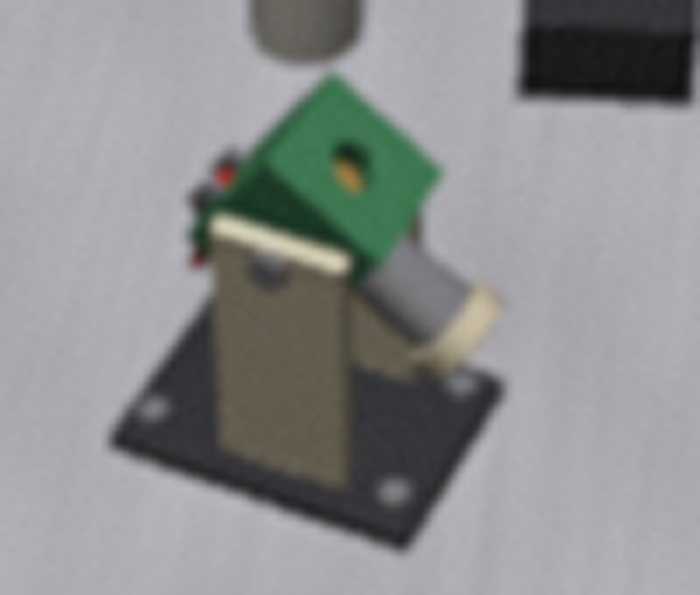

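View pics/c3.png

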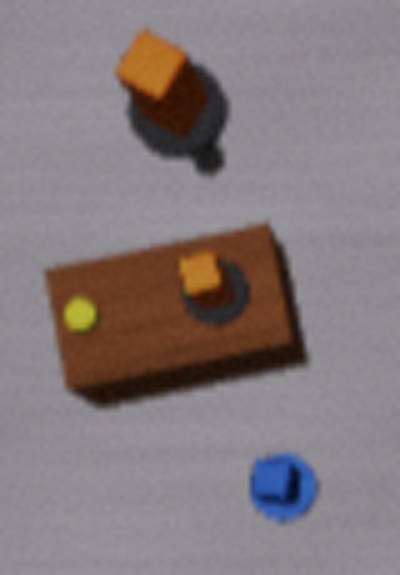

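View pics/c4.png

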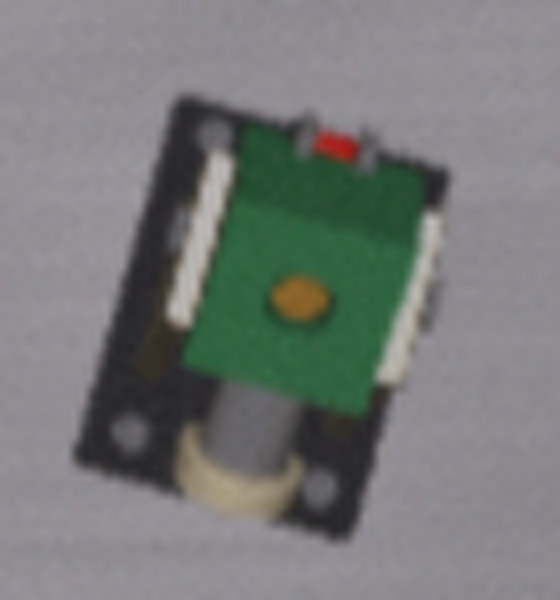

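The rack punch (side 288,237) has clearly the smaller handle, so it is the one meant. The wrist can't be tilted, so the punch will have to pivot between the pads. Next I measure the scene.

```bash
cat > h.py <<'E'
import cv2,numpy as np
from plant import env
def grab(n,save=None):
    c=env.camera(n)
    if save: cv2.imwrite("pics/"+save,c["img"])
    return c
def f_(c): return 200/np.tan(np.radians(c["fov_y"])/2)
def ray(c,u,v):
    f=f_(c); d=np.array([(u-c["cx"])/f,-(v-c["cy"])/f,-1.]); P=np.array(c["pose"])
    return P[:3,3],P[:3,:3]@d
def onz(c,u,v,z):
    o,d=ray(c,u,v); return o+d*(z-o[2])/d[2]
def proj(c,p):
    P=np.array(c["pose"]); q=P[:3,:3].T@(np.asarray(p,float)-P[:3,3]); f=f_(c)
    return np.array([c["cx"]+f*q[0]/-q[2], c["cy"]-f*q[1]/-q[2]])
def tri(rs):
    A=0;b=0
    for o,d in rs:
        d=d/np.linalg.norm(d);M=np.eye(3)-np.outer(d,d);A=A+M;b=b+M@o
    x=np.linalg.solve(A,b)
    return x,[float(np.linalg.norm(np.cross(x-o,d/np.linalg.norm(d)))) for o,d in rs]
E
python3 - <<'E'
from h import *
s=grab("side");t=grab("top")
def comps(c,lo,hi,box,n=3,amin=8):
    x0,y0,x1,y1=box
    hsv=cv2.cvtColor(c["img"],cv2.COLOR_BGR2HSV)
    m=cv2.inRange(hsv,lo,hi); k=np.zeros_like(m);k[y0:y1,x0:x1]=m[y0:y1,x0:x1]
    N,l,st,ce=cv2.connectedComponentsWithStats(k)
    o=[]
    for i in np.argsort(-st[1:,4])[:n]+1:
        if st[i,4]<amin: continue
        ct=np.argwhere(l==i)[:,::-1].astype(np.float32)
        o.append((st[i,4],ce[i].round(1),[np.round(x,1).tolist() if hasattr(x,'__len__') else round(x,1) for x in cv2.minAreaRect(ct)]))
    return o
for n,c,b in(("side",s,(265,220,310,300)),("top",t,(225,165,290,215))):
    hs=cv2.cvtColor(c["img"],cv2.COLOR_BGR2HSV)
    print(n,"orange bright",comps(c,(5,180,170),(18,255,255),b))
    print(n,"wood",comps(c,(3,60,60),(16,200,165),b))
    print(n,"yellow",comps(c,(22,100,100),(35,255,255),b))
for n,c,b in(("side",s,(280,130,335,185)),("top",t,(345,155,400,220))):
    print(n,"green bright",comps(c,(60,80,85),(90,255,255),b))
    print(n,"pin",comps(c,(10,100,80),(25,255,255),b))
print("top px values", cv2.cvtColor(t["img"],cv2.COLOR_BGR2HSV)[[186,195,187,185],[261,240,372,383]].tolist())
E
```

```text
side orange bright [(np.int32(37), array([286.7, 230.4]), [[287.0, 230.5], [5.0, 6.0], 90.0])]
side wood [(np.int32(1412), array([288.8, 265.7]), [[289.0, 263.5], [69.0, 28.0], 90.0])]
side yellow [(np.int32(53), array([288.3, 265.5]), [[288.5, 266.0], [8.0, 7.0], 90.0])]
top orange bright [(np.int32(35), array([259.4, 184. ]), [[259.5, 184.0], [5.4, 6.0], 71.6])]
top wood [(np.int32(951), array([252.7, 191.4]), [[253.3, 191.2], [25.3, 46.5], 78.1])]
top yellow [(np.int32(33), array([235.5, 192.4]), [[235.5, 192.0], [6.0, 5.0], 90.0])]
side green bright [(np.int32(318), array([309.4, 148.5]), [[308.8, 148.7], [23.4, 18.2], 36.9])]
side pin []
top green bright [(np.int32(463), array([372. , 187.6]), [[372.0, 187.4], [23.5, 22.4], 17.1])]
top pin [(np.int32(28), array([372.1, 186.8]), [[372.0, 187.0], [4.0, 6.0], 90.0])]
top px values [[17, 197, 176], [11, 179, 104], [18, 176, 138], [71, 130, 98]]
```

```bash
python3 - <<'E'
from h import *
s=grab("side");t=grab("top")
# handle top, centre (pixel centre coords)
x,r=tri([ray(s,286.9,230.4),ray(t,259.4,184.0)]);print("handle top tri",x.round(4),np.round(r,4))
print(" onz .168",onz(s,286.9,230.4,.168).round(4),onz(t,259.4,184.0,.168).round(4))
x,r=tri([ray(s,288.3,264.2),ray(t,235.4,192.3)]);print("yellow",x.round(4),np.round(r,4), onz(s,288.3,265.5,.126).round(4),onz(t,235.4,192.3,.126).round(4))
def quad(c,off,sc,pts,z):
    P=np.array([onz(c,off[0]+u/sc-.5,off[1]+v/sc-.5,z) for u,v in pts])[:,:2]
    print("centre",P.mean(0).round(4),"sides",np.linalg.norm(np.roll(P,-1,0)-P,axis=1).round(4),"angs",[round(float(np.degrees(np.arctan2(*(b-a)[::-1]))),1) for a,b in zip(P,np.roll(P,-1,0))])
    return P
print("rack top");quad(t,(220,130),5,[(45,270),(268,222),(297,345),(70,390)],.1)
print("rack side");quad(s,(220,195),5.43,[(299,218),(442,215),(454,452),(302,457)],.1)
print("base top");quad(t,(335,150),8,[(180,95),(450,170),(348,542),(75,462)],.012)
print("base side");quad(s,(260,125),7,[(110,440),(405,548),(505,385),(225,275)],.012)
for n,c,u,v in(("t",t,335+301/8-.5,150+299/8-.5),("s",s,260+350/7-.5,125+168/7-.5)): print("mouth",n,onz(c,u,v,.165).round(4))
x,r=tri([ray(t,335+301/8-.5,150+299/8-.5),ray(s,260+350/7-.5,125+168/7-.5)]);print(x.round(4),np.round(r,4))
E
```

```text
handle top tri [0.5745 0.1455 0.1617] [0.0007 0.0007]
 onz .168 [0.5727 0.1502 0.168 ] [0.5741 0.1446 0.168 ]
yellow [0.5593 0.2168 0.1262] [0.0002 0.0002] [0.5585 0.2202 0.126 ] [0.5596 0.2169 0.126 ]
rack top
centre [0.5673 0.1709] sides [0.1292 0.073  0.13   0.0706] angs [-78.5, -167.1, 100.4, 12.4]
rack side
centre [0.5674 0.1755] sides [0.0679 0.1284 0.0662 0.1291] angs [-170.5, 101.3, 10.1, -78.0]
base top
centre [ 0.5817 -0.1632] sides [0.1077 0.1498 0.1075 0.1488] angs [-106.9, 162.6, 72.6, -17.3]
base side
centre [ 0.5809 -0.1583] sides [0.1471 0.1097 0.1498 0.118 ] angs [162.0, -107.4, -21.1, 73.8]
mouth t [ 0.5618 -0.1569  0.165 ]
mouth s [ 0.5614 -0.1521  0.165 ]
[ 0.5624 -0.1576  0.1602] [0.0003 0.0003]
```

```bash
cat >> h.py <<'E'
def go(x,y,z,yaw=None):
    o=env.get_obs();p=o["position"];r=o["eef_rot"];w=np.radians(r[2])
    from scipy.spatial.transform import Rotation as Rn
    R=Rn.from_euler('xyz',r,degrees=True).as_matrix()
    d=R.T@(np.array([x,y,z])-p)
    n=np.linalg.norm(d)/.0417
    print("t",round(float(o["time_s"]),2),"pos",np.round(p,4),"rot",np.round(r,2),"F",np.round(o["force"],1),"gap",round(float(o["finger_gap"]),4))
    print("norm total",np.round(d/.3,4),"rows>=",round(n,2),"turn norm total",None if yaw is None else round(-(yaw-r[2])*np.pi/180/.5,4))
E
python3 -c "
from h import *
go(0.192,-0.594,0.36);go(.42,-.2,.36);go(.574,.146,.36,11.5)"
```

```text
t 0.35 pos [ 0.1922 -0.5946  0.2311] rot [-179.97    0.     17.92] F [-0.2 -0.5 -0. ] gap 0.085
norm total [-1.000e-04 -2.300e-03 -4.298e-01] rows>= 3.09 turn norm total None
t 0.35 pos [ 0.1922 -0.5946  0.2311] rot [-179.97    0.     17.92] F [-0.2 -0.5 -0. ] gap 0.085
norm total [ 1.1271 -1.0181 -0.4293] rows>= 11.35 turn norm total None
t 0.35 pos [ 0.1922 -0.5946  0.2311] rot [-179.97    0.     17.92] F [-0.2 -0.5 -0. ] gap 0.085
norm total [ 1.9703 -1.9575 -0.4289] rows>= 20.22 turn norm total 0.2241
```

>>> {"name": "apply_moves", "arguments": {"steps": "0 0 -0.139 0; 0 0 -0.139 0; 0 0 -0.139 0; 0.12 0 0 0.1; 0.12 -0.07 0 0.1", "hand": 60, "newtons": 40}}

```text
time_s: 0.77
position: [0.2473, -0.5577, 0.3574]
eef_rot: [-179.6, 0.3, 11.2]
force: [1.7, 0.4, -2.2]
finger_gap: 0.0602
```

>>> {"name": "apply_moves", "arguments": {"steps": "0.08 -0.106 0 0; 0.08 -0.106 0 0; 0.08 -0.106 0 0; 0.08 -0.106 0 0; 0.08 -0.106 0 0"}}

```text
time_s: 1.18
position: [0.3396, -0.3733, 0.3584]
eef_rot: [-179.8, 0.2, 10.9]
force: [1.4, -1.0, -0.6]
finger_gap: 0.0598
```

>>> {"name": "apply_moves", "arguments": {"steps": "0.08 -0.106 0 0; 0.08 -0.106 0 0; 0.08 -0.106 0 0; 0.08 -0.106 0 0; 0.08 -0.106 0 0"}}

```text
time_s: 1.6
position: [0.4291, -0.1852, 0.3597]
eef_rot: [180.0, 0.1, 10.8]
force: [1.6, -0.5, 0.5]
finger_gap: 0.0601
```

```bash
python3 -c "
from h import *
go(.574,.146,.25,11.5)"
```

```text
t 1.6 pos [ 0.4291 -0.1852  0.3597] rot [1.7995e+02 9.0000e-02 1.0830e+01] F [ 1.6 -0.5  0.5] gap 0.0601
norm total [ 0.6825 -0.9938  0.3639] rows>= 9.06 turn norm total -0.0234
```

>>> {"name": "apply_moves", "arguments": {"steps": "0.068 -0.099 0.036 0; 0.068 -0.099 0.036 0; 0.068 -0.099 0.036 0; 0.068 -0.099 0.036 -0.01; 0.068 -0.099 0.036 -0.01"}}

```text
time_s: 2.02
position: [0.5048, -0.0103, 0.3077]
eef_rot: [179.7, -0.4, 11.4]
force: [1.2, -1.3, 0.4]
finger_gap: 0.0601
```

>>> {"name": "apply_moves", "arguments": {"steps": "0.068 -0.099 0.036 0; 0.068 -0.099 0.036 0; 0.068 -0.099 0.036 0; 0.06 -0.09 0.034 0; 0.05 -0.08 0.033 0"}}

```text
time_s: 2.43
position: [0.5723, 0.1554, 0.2528]
eef_rot: [179.7, -0.5, 11.5]
force: [0.8, -0.1, 0.2]
finger_gap: 0.06
```

```bash
python3 -c "
from h import *
s=grab('side','side1.png');t=grab('top','top1.png')
go(.574,.146,.25,11.5)
p=env.get_obs()['position'];print(proj(s,p),proj(t,p))
cv2.imwrite('pics/c5.png',np.hstack([cv2.resize(s['img'][150:290,220:360],(390,390),interpolation=2),cv2.resize(t['img'][120:240,200:320],(390,390),interpolation=2)]))
"
```

```text
t 2.53 pos [0.571  0.159  0.2515] rot [179.85  -0.4   11.83] F [-0.4 -1.  -0.5] gap 0.0598
norm total [0.0007 0.0446 0.005 ] rows>= 0.32 turn norm total 0.0116
[285.2645324  210.92151015] [248.68172476 179.34100819]
```

View pics/c5.png

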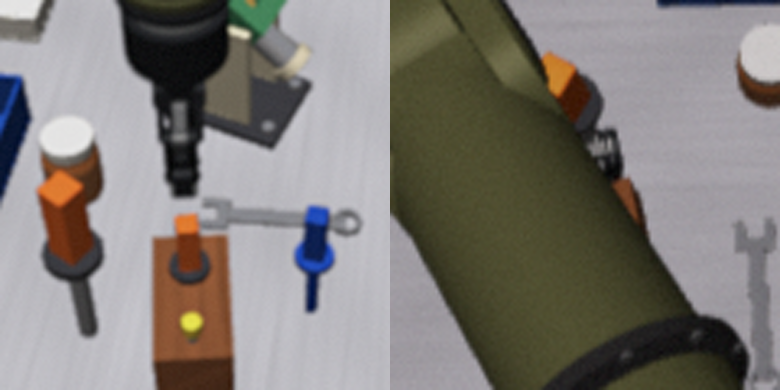

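```bash
python3 -c "
from h import *
s=grab('side')
p=env.get_obs()['position'];w=np.radians(11.8);yy=np.array([-np.sin(w),np.cos(w),0])
for a in(.03,.044):
  for dz in(0,.006): print(a,dz,proj(s,p+a*yy+[0,0,dz]), proj(s,p+a*yy+[0,.005,dz]))
im=s['img'][195:225,265:305];cv2.imwrite('pics/c6.png',cv2.resize(im,(800,600),interpolation=0))
"
```

```text
0.03 0 [285.79340629 220.18306587] [285.37689053 221.9739277 ]
0.03 0.006 [285.6657851  218.45543489] [285.24664455 220.24891177]
0.044 0 [285.95355301 225.27043517] [285.53316017 227.10009092]
0.044 0.006 [285.82538211 223.55045749] [285.4023138  225.38298745]
```

View pics/c6.png

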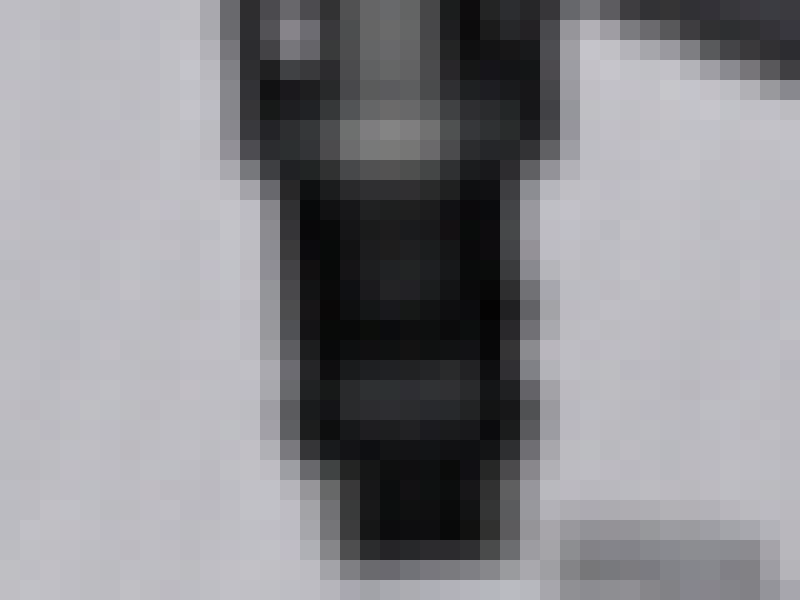

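>>> {"name": "apply_moves", "arguments": {"steps": "0.001 0.04 0 0.01; 0 0 0.1 0; 0 0 0.1 0; 0 0 0 0"}}

```text
time_s: 2.92
position: [0.5767, 0.137, 0.1937]
eef_rot: [179.5, -0.7, 11.1]
force: [-0.8, -0.6, 1.0]
finger_gap: 0.0602
```

```bash
python3 -c "
from h import *
go(.5735,.147,.122,11.5)"
```

```text
t 2.92 pos [0.5767 0.137  0.1937] rot [179.5   -0.73  11.07] F [-0.8 -0.6  1. ] gap 0.0602
norm total [-0.0071 -0.0367  0.2386] rows>= 1.74 turn norm total -0.0149
```

>>> {"name": "apply_moves", "arguments": {"steps": "-0.007 -0.034 0 -0.015; 0 0 0.08 0; 0 0 0.08 0; 0 0 0.05 0; 0 0 0 0"}}

```text
time_s: 3.33
position: [0.5771, 0.1416, 0.1377]
eef_rot: [179.4, -1.3, 11.0]
force: [-0.7, 0.5, 0.4]
finger_gap: 0.06
```

```bash
python3 -c "
from h import *
go(.5735,.147,.122,11.5)"
```

```text
t 3.33 pos [0.5771 0.1416 0.1377] rot [179.36  -1.29  11.  ] F [-0.7  0.5  0.4] gap 0.06
norm total [-0.0094 -0.0205  0.052 ] rows>= 0.41 turn norm total -0.0175
```

>>> {"name": "apply_moves", "arguments": {"steps": "-0.01 -0.02 0.02 -0.02; 0 0 0.035 0; 0 0 0 0"}}

```text
time_s: 3.58
position: [0.5751, 0.1474, 0.125]
eef_rot: [179.3, -1.6, 11.5]
force: [-0.1, 0.0, 0.7]
finger_gap: 0.0598
```

```bash
python3 -c "
from h import *
s=grab('side')
go(.5735,.147,.122,11.5)
cv2.imwrite('pics/c7.png',cv2.resize(s['img'][180:290,240:340],(600,600),interpolation=2))
"
```

```text
t 3.63 pos [0.5754 0.1481 0.126 ] rot [179.37  -1.7   11.57] F [-0.4  0.5  0.2] gap 0.06
norm total [-0.0073  0.002   0.0133] rows>= 0.11 turn norm total 0.0024
```

View pics/c7.png

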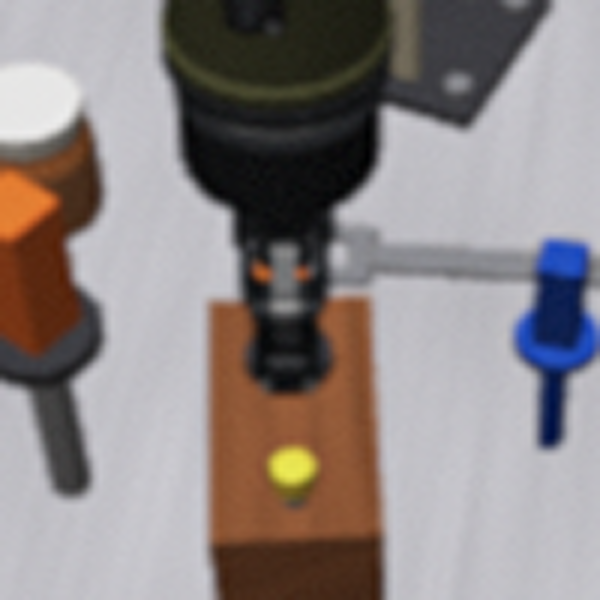

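The fingers straddle the orange handle at crop (285,270), with the yellow tool clear. Closing.

>>> {"name": "apply_moves", "arguments": {"steps": "0 0 0 0; 0 0 0 0; 0 0 0 0; 0 0 0 0", "hand": 0, "newtons": 40}}

```text
time_s: 3.97
position: [0.5765, 0.1485, 0.1285]
eef_rot: [179.4, -1.9, 11.6]
force: [-0.7, -0.1, -3.0]
finger_gap: 0.0197
```

>>> {"name": "apply_moves", "arguments": {"steps": "0 0 0 0; 0 0 0 0"}}

```text
time_s: 4.13
position: [0.5762, 0.1482, 0.1283]
eef_rot: [179.3, -1.8, 11.6]
force: [0.3, -0.3, -1.9]
finger_gap: 0.0197
```

>>> {"name": "apply_moves", "arguments": {"steps": "0 0 -0.08 0; 0 0 -0.08 0; 0 0 -0.06 0; 0 0 0 0"}}

```text
time_s: 4.47
position: [0.5724, 0.1481, 0.1939]
eef_rot: [179.4, -1.5, 11.6]
force: [0.7, 0.3, -2.9]
finger_gap: 0.0194
```

```bash
python3 -c "
from h import *
s=grab('side')
go(.576,.148,.198,11.5)
cv2.imwrite('pics/c8.png',cv2.resize(s['img'][170:290,230:350],(600,600),interpolation=2))
"
```

```text
t 4.52 pos [0.5718 0.1476 0.1922] rot [179.35  -1.38  11.58] F [ 0.4 -0.1 -2.6] gap 0.0196
norm total [ 0.0145  0.0017 -0.019 ] rows>= 0.17 turn norm total 0.0027
```

View pics/c8.png

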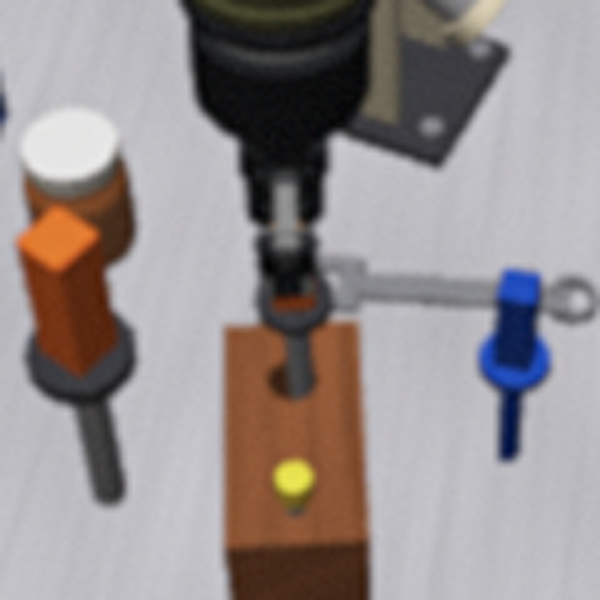

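>>> {"name": "apply_moves", "arguments": {"steps": "-0.04 0 0 0; -0.04 0 0 0; -0.04 0 0.008 0; 0 0 0 0", "newtons": 25}}

```text
time_s: 4.85
position: [0.5404, 0.1399, 0.1865]
eef_rot: [179.4, -1.9, 11.5]
force: [-0.6, -0.2, -1.7]
finger_gap: 0.0196
```

```bash
python3 -c "
from h import *
s=grab('side')
go(.572-.046*.98,.1476-.0466*.2,.187,11.5)
cv2.imwrite('pics/c9.png',cv2.resize(s['img'][170:290,230:350],(600,600),interpolation=2))
"
```

```text
t 4.9 pos [0.5409 0.1398 0.1864] rot [179.37  -1.88  11.46] F [ 0.1  0.6 -2.1] gap 0.0194
norm total [-0.0467 -0.0042 -0.0035] rows>= 0.34 turn norm total -0.0013
```

View pics/c9.png

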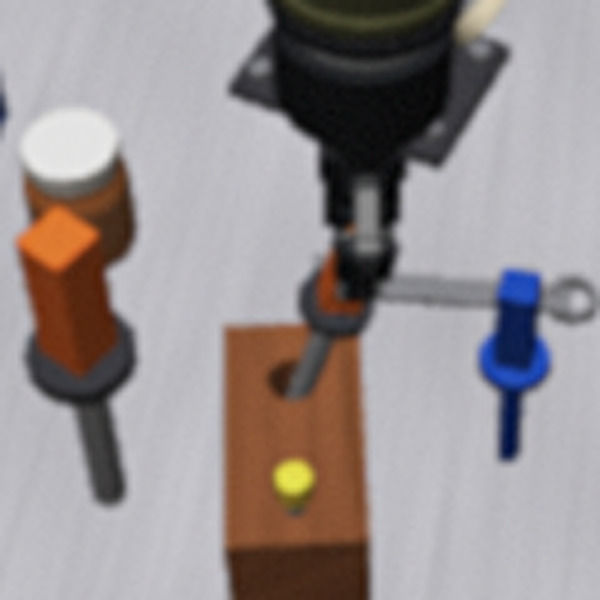

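>>> {"name": "apply_moves", "arguments": {"steps": "-0.045 0 0.004 0; -0.045 0 0.008 0; -0.045 0 0.01 0; 0 0 0 0"}}

```text
time_s: 5.23
position: [0.5059, 0.1324, 0.1762]
eef_rot: [179.5, -2.2, 11.4]
force: [-1.0, -0.4, -2.7]
finger_gap: 0.0196
```

```bash
python3 -c "
from h import *
s=grab('side')
go(.572-.067*.98,.1476-.067*.2,.179,11.5)
cv2.imwrite('pics/c10.png',cv2.resize(s['img'][170:290,230:350],(600,600),interpolation=2))
"
```

```text
t 5.28 pos [0.5068 0.1325 0.1764] rot [179.5   -2.23  11.38] F [ 1.3  0.4 -2.4] gap 0.0194
norm total [-0.0001 -0.0058 -0.0088] rows>= 0.08 turn norm total -0.0041
```

View pics/c10.png

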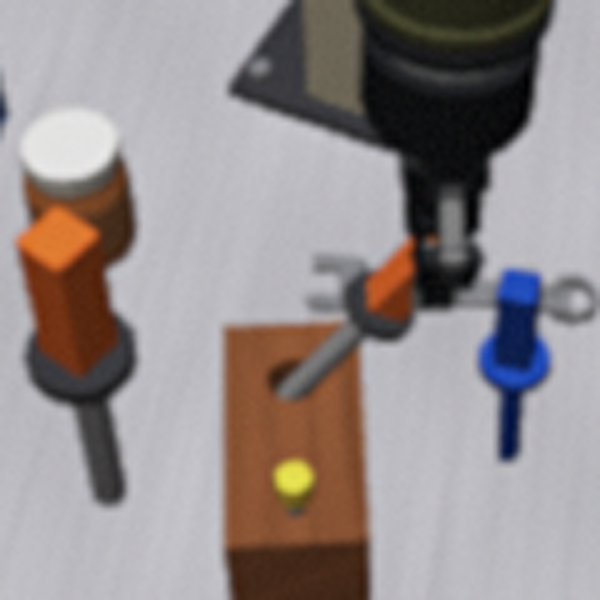

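>>> {"name": "apply_moves", "arguments": {"steps": "-0.05 0 -0.075 0; -0.05 0 -0.075 0; 0 0 -0.12 0; 0 0 -0.12 0; 0 0 -0.06 0", "newtons": 60}}

```text
time_s: 5.7
position: [0.4703, 0.1257, 0.3078]
eef_rot: [179.7, -1.1, 11.5]
force: [0.9, 0.6, -1.3]
finger_gap: 0.0192
```

```bash
python3 -c "
from h import *
s=grab('side','side2.png');t=grab('top','top2.png')
go(.5,-.15,.30,-17.2)
cv2.imwrite('pics/c11.png',np.hstack([cv2.resize(s['img'][120:300,230:360],(433,600),interpolation=2),cv2.resize(t['img'][130:280,220:310],(360,600),interpolation=2)]))
"
```

```text
t 5.8 pos [0.4714 0.126  0.3075] rot [179.65  -1.27  11.42] F [ 0.9  0.6 -3.2] gap 0.0193
norm total [-0.0893  0.9205  0.0288] rows>= 6.66 turn norm total 0.9989
```

View pics/c11.png

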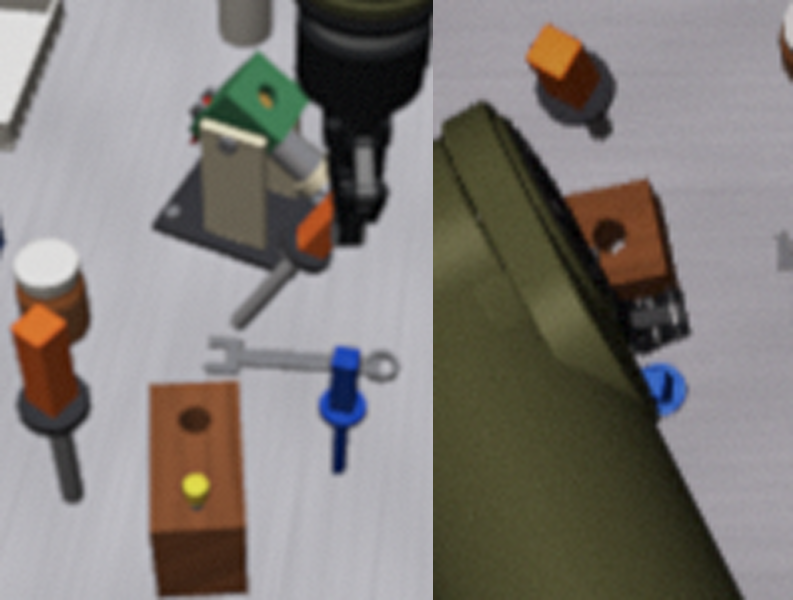

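>>> {"name": "apply_moves", "arguments": {"steps": "0.02 0.1 0 0.2; 0.01 0.1 0 0.2; 0 0.1 0 0.2; -0.01 0.1 0 0.2; -0.02 0.1 0 0.2"}}

```text
time_s: 6.22
position: [0.4729, -0.0169, 0.3016]
eef_rot: [-179.5, -0.7, -17.4]
force: [0.0, 0.1, -2.8]
finger_gap: 0.0191
```

```bash
python3 -c "
from h import *
go(.471,-.127,.30,-17.2)
s=grab('side');t=grab('top')
print('hole',onz(s,288,245.5,.1).round(4),onz(t,264,188.75,.1).round(4))
"
```

```text
t 6.22 pos [ 0.4729 -0.0169  0.3016] rot [-179.48   -0.69  -17.43] F [ 0.   0.1 -2.8] gap 0.0191
norm total [0.1038 0.3521 0.0033] rows>= 2.64 turn norm total -0.0081
hole [0.5736 0.1466 0.1   ] [0.5726 0.1413 0.1   ]
```

>>> {"name": "apply_moves", "arguments": {"steps": "0.034 0.117 0 0; 0.034 0.117 0 0; 0.034 0.115 0 0; 0 0 0 0"}}

```text
time_s: 6.65
position: [0.4668, -0.1318, 0.2949]
eef_rot: [-179.7, 0.0, -17.4]
force: [-0.8, -1.8, -2.2]
finger_gap: 0.0192
```

```bash
python3 -c "
from h import *
s=grab('side','side3.png');t=grab('top','top3.png')
go(.471,-.126,.279,-17.2)
p=env.get_obs()['position']
cv2.imwrite('pics/c12.png',np.hstack([cv2.resize(s['img'][90:210,260:360],(500,600),interpolation=2),cv2.resize(t['img'][150:270,340:400],(300,600),interpolation=2)]))
"
```

```text
t 6.75 pos [ 0.4674 -0.1252  0.2951] rot [-1.7949e+02  8.0000e-02 -1.7120e+01] F [-0.2  0.7 -2.2] gap 0.0195
norm total [ 0.0122 -0.0005  0.0535] rows>= 0.39 turn norm total 0.0027
```

View pics/c12.png

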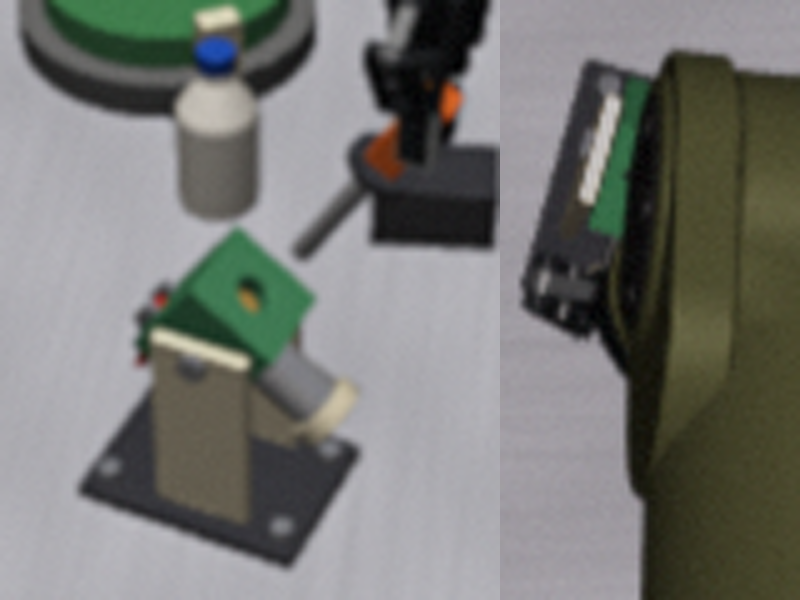

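```bash
cat >> h.py <<'E'
def hand():
    from scipy.spatial.transform import Rotation as Rn
    o=env.get_obs();R=Rn.from_euler('xyz',o["eef_rot"],degrees=True).as_matrix()
    return o["position"],R,o["position"]-R[:,2]*.0187
def onpl(c,u,v,q,n):
    o,d=ray(c,u,v);return o+d*(np.dot(q-o,n)/np.dot(d,n))
E
python3 -c "
from h import *
s=grab('side')
p,R,G=hand()
print('G',G.round(4))
T=onpl(s,319.3,140.1,G,R[:,1]);C=onpl(s,331.9,127.5,G,R[:,1])
print(T.round(4),C.round(4)); 
h=np.linalg.norm((C-T)[:2]);print('tilt',np.degrees(np.arctan2(h,C[2]-T[2])), 'len GT',np.linalg.norm(G-T),'GT tilt',np.degrees(np.arctan2(np.linalg.norm((G-T)[:2]),G[2]-T[2])))
print('mouth',[onz(s,309.5,148.5,z).round(4).tolist() for z in(.163,.165)])
cv2.imwrite('pics/c13.png',cv2.resize(s['img'][115:170,290:350],(720,660)[:2],interpolation=2)[:600])
"
```

```text
G [ 0.4677 -0.1238  0.3142]
[ 0.5323 -0.1424  0.208 ] [ 0.4981 -0.1325  0.2639]
tilt 32.503300025322666 len GT 0.12565433397030273 GT tilt 32.321681794525624
mouth [[0.5617, -0.1543, 0.163], [0.5614, -0.1521, 0.165]]
```

View pics/c13.png

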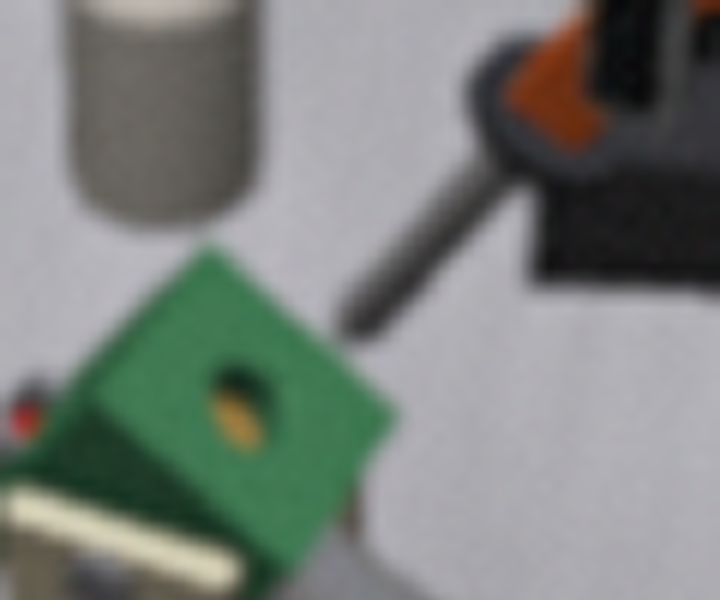

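>>> {"name": "apply_moves", "arguments": {"steps": "0.042 0.004 0 0; 0.042 0.003 0 0; 0 0 0.035 0; 0 0 0.035 0; 0 0 0 0"}}

```text
time_s: 7.22
position: [0.4934, -0.1245, 0.2714]
eef_rot: [-179.3, 0.3, -16.2]
force: [-0.7, -0.2, -3.2]
finger_gap: 0.0193
```

```bash
python3 -c "
from h import *
s=grab('side','side4.png')
p,R,G=hand()
print('G',G.round(4)); go(.48,-.13,.26,-17.2)
cv2.imwrite('pics/c14.png',cv2.resize(s['img'][120:170,290:350],(720,600),interpolation=2)[:600])
"
```

```text
G [ 0.4936 -0.1244  0.2909]
t 7.27 pos [ 0.4936 -0.1242  0.2722] rot [-179.27    0.28  -16.21] F [-0.3  0.4 -2.3] gap 0.0191
norm total [-0.038   0.0318  0.0404] rows>= 0.46 turn norm total 0.0345
```

View pics/c14.png

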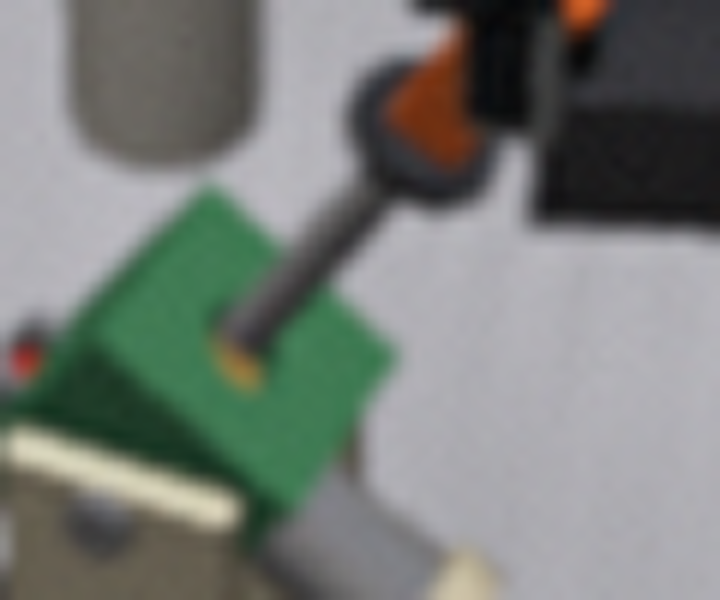

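```bash
python3 -c "
from h import *
s=grab('side')
p,R,G=hand()
T=onpl(s,309.5,147.3,G,R[:,1]);M=np.array([.5605,-.1535,.165])
b=np.radians(-17.2);xh=np.array([np.cos(b),np.sin(b),0]);n=np.array([-np.sin(b),np.cos(b),0]);t=np.radians(35);a=-np.sin(t)*xh+np.cos(t)*np.array([0,0,1]);e=np.cos(t)*xh+np.sin(t)*np.array([0,0,1])
print('T',T.round(4),'GT',np.linalg.norm(G-T))
for q in(T,G): print('rel M: perp',((q-M)@e).round(4),'lat',((q-M)@n).round(4),'axial',((q-M)@a).round(4))
"
```

```text
T [ 0.56   -0.1427  0.1779] GT 0.13286115090975636
rel M: perp 0.0044 lat 0.0102 axial 0.0127
rel M: perp 0.0136 lat 0.0076 axial 0.1452
```

>>> {"name": "apply_moves", "arguments": {"steps": "-0.006 0.014 0 0.034; -0.006 0.013 0 0; 0 0 0 0"}}

```text
time_s: 7.57
position: [0.4881, -0.1303, 0.2741]
eef_rot: [-179.3, 0.2, -17.2]
force: [-0.1, -0.6, -3.2]
finger_gap: 0.0191
```

```bash
cat >> h.py <<'E'
M=np.array([.5605,-.1535,.165]);b=np.radians(-17.2);xh=np.array([np.cos(b),np.sin(b),0]);n=np.array([-np.sin(b),np.cos(b),0]);t_=np.radians(35);a=-np.sin(t_)*xh+np.cos(t_)*np.array([0,0,1]);e=np.cos(t_)*xh+np.sin(t_)*np.array([0,0,1])
def relm(q,l):print(l,'rel M perp lat axial (mm)',((q-M)@np.array([e,n,a]).T*1000).round(1))
E
python3 -c "
from h import *
s=grab('side','side5.png')
p,R,G=hand();relm(G,'G');go(.48,-.13,.26,-17.2)
cv2.imwrite('pics/c15.png',cv2.resize(s['img'][120:170,290:350],(720,600),interpolation=2)[:600])
"
```

```text
G rel M perp lat axial (mm) [ 11.3   0.8 148.3]
t 7.62 pos [ 0.4883 -0.13    0.2742] rot [-1.7926e+02  1.4000e-01 -1.7150e+01] F [ 0.2  0.1 -2.3] gap 0.0192
norm total [-0.0265  0.0087  0.0474] rows>= 0.4 turn norm total 0.0018
```

View pics/c15.png

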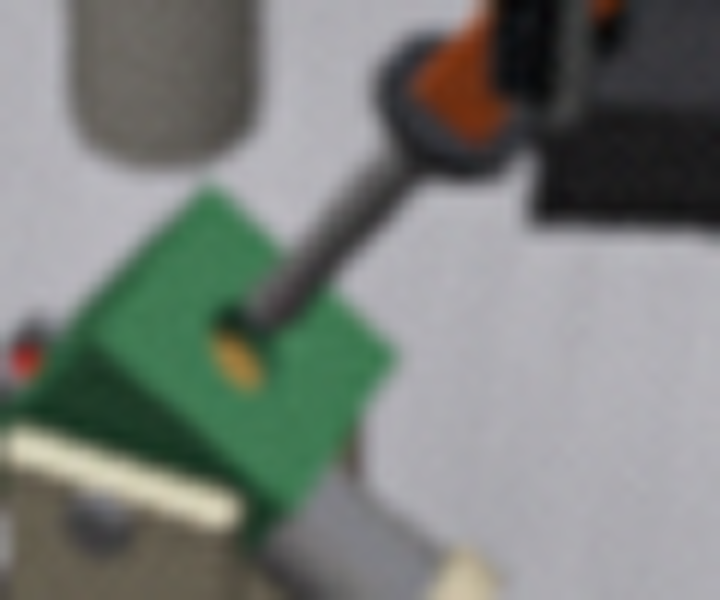

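```bash
python3 -c "
from h import *
s=grab('side')
p,R,G=hand();T=onpl(s,311.75,146.1,G,R[:,1]);relm(T,'T');relm(G,'G');print(T,np.linalg.norm(G-T))
q=M+n*0; print('proj M',proj(s,M),proj(s,M+[0,.0017,0]), proj(s,M+.015*a+[0,.0017,0]))
"
```

```text
T rel M perp lat axial (mm) [ 1.4  2.6 14.6]
G rel M perp lat axial (mm) [ 11.4   1.  148.2]
[ 0.55435933 -0.14884733  0.17777827] 0.1339344218449072
proj M [309.86138226 148.20653194] [309.7784154  148.59370878] [312.48865747 146.20472063]
```

>>> {"name": "apply_moves", "arguments": {"steps": "-0.004 0.006 0 0; 0.017 0 0.027 0; 0.017 0 0.027 0; 0 0 0 0"}}

```text
time_s: 8.0
position: [0.4977, -0.1349, 0.2576]
eef_rot: [-179.3, -0.0, -17.2]
force: [0.0, -0.1, -2.7]
finger_gap: 0.019
```

```bash
python3 -c "
from h import *
s=grab('side','side6.png')
p,R,G=hand();relm(G,'G');go(.48,-.13,.26,-17.2)
cv2.imwrite('pics/c16.png',cv2.resize(s['img'][120:170,290:350],(720,600),interpolation=2)[:600])
"
```

```text
G rel M perp lat axial (mm) [ 10.2  -0.9 129.3]
t 8.05 pos [ 0.4974 -0.1347  0.2581] rot [-1.7926e+02 -3.0000e-02 -1.7180e+01] F [ 0.1 -0.5 -2.3] gap 0.0191
norm total [-0.0602  0.0021 -0.0065] rows>= 0.44 turn norm total 0.0008
```

View pics/c16.png

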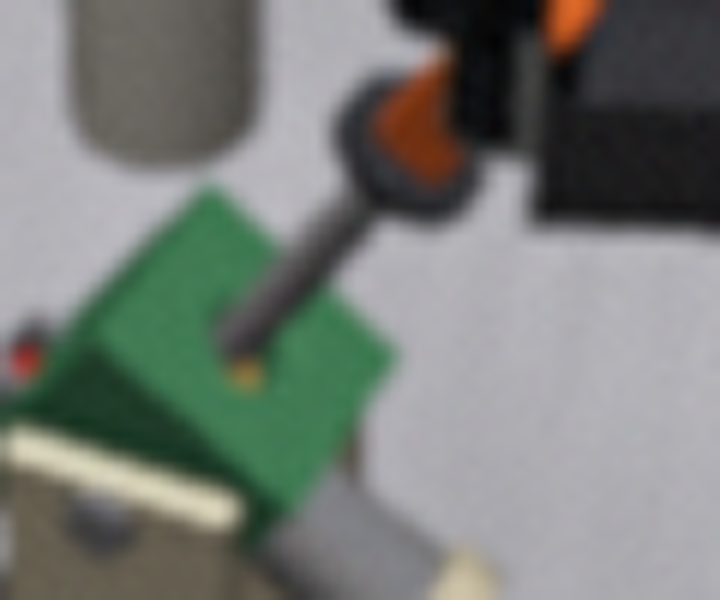

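>>> {"name": "apply_moves", "arguments": {"steps": "-0.003 -0.004 0 0; 0.016 0 0.024 0; 0 0 0 0"}}

```text
time_s: 8.3
position: [0.502, -0.1344, 0.25]
eef_rot: [-179.2, 0.0, -17.2]
force: [-0.5, 0.1, -3.1]
finger_gap: 0.0194
```

```bash
python3 -c "
from h import *
s=grab('side','side7.png')
p,R,G=hand();relm(G,'G');go(.48,-.13,.26,-17.2)
cv2.imwrite('pics/c17.png',cv2.resize(s['img'][120:170,290:350],(720,600),interpolation=2)[:600])
"
```

```text
G rel M perp lat axial (mm) [  9.3   0.8 120.8]
t 8.35 pos [ 0.5019 -0.1342  0.2506] rot [-1.7924e+02 -1.0000e-02 -1.7150e+01] F [-1.1 -0.2 -3.2] gap 0.0191
norm total [-0.0739  0.0077 -0.0315] rows>= 0.58 turn norm total 0.0016
```

View pics/c17.png

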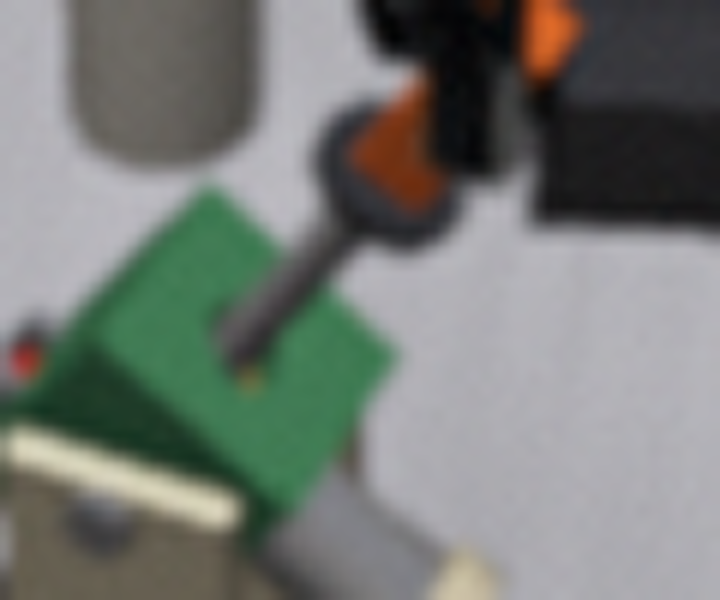

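>>> {"name": "apply_moves", "arguments": {"steps": "0.01 0 0.026 0; 0.01 0 0.026 0; 0 0 0 0"}}

```text
time_s: 8.6
position: [0.509, -0.1364, 0.2373]
eef_rot: [-179.3, -0.3, -17.2]
force: [0.5, 0.5, -1.9]
finger_gap: 0.0189
```

```bash
python3 -c "
from h import *
p,R,G=hand();relm(G,'G');go(.48,-.13,.26,-17.2)
"
```

```text
G rel M perp lat axial (mm) [  7.7   0.9 105.7]
t 8.6 pos [ 0.509  -0.1364  0.2373] rot [-179.31   -0.3   -17.18] F [ 0.5  0.5 -1.9] gap 0.0189
norm total [-0.0984  0.0072 -0.0763] rows>= 0.9 turn norm total 0.0008
```

```bash
python3 -c "
from h import *
s=grab('side','side8.png')
cv2.imwrite('pics/c18.png',cv2.resize(s['img'][120:170,290:350],(720,600),interpolation=2)[:600])
"
```

```text
(no output)
```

View pics/c18.png

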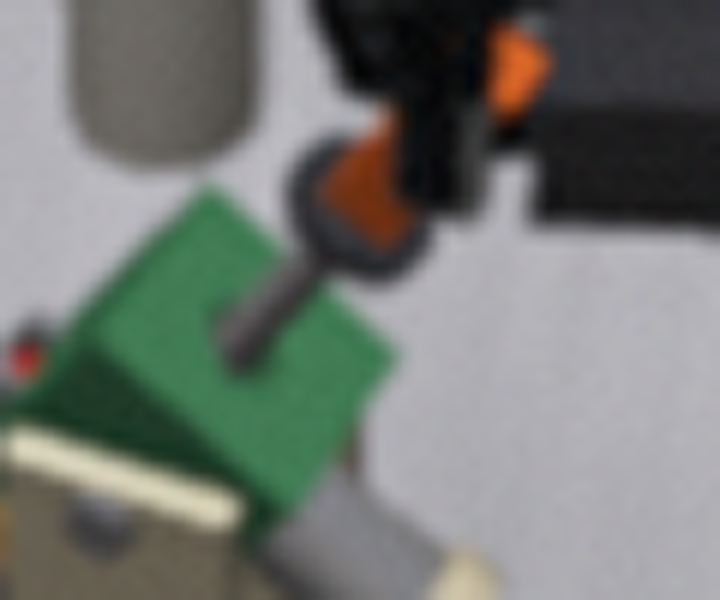

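>>> {"name": "apply_moves", "arguments": {"steps": "0.012 0 0.024 0; 0.012 0 0.024 0; 0 0 0 0"}}

```text
time_s: 8.9
position: [0.5159, -0.1384, 0.225]
eef_rot: [-179.4, -0.4, -17.2]
force: [0.5, -1.0, -2.8]
finger_gap: 0.0197
```

```bash
python3 -c "
from h import *
s=grab('side','side9.png')
p,R,G=hand();relm(G,'G');go(.48,-.13,.26,-17.2)
cv2.imwrite('pics/c19.png',cv2.resize(s['img'][125:185,275:347],(720,600),interpolation=2)[:600])
"
```

```text
G rel M perp lat axial (mm) [ 6.5  1.1 91.8]
t 8.95 pos [ 0.5158 -0.1383  0.2253] rot [-179.36   -0.4   -17.18] F [ 0.1  0.7 -1.5] gap 0.0194
norm total [-0.1214  0.0076 -0.1167] rows>= 1.21 turn norm total 0.0008
```

View pics/c19.png

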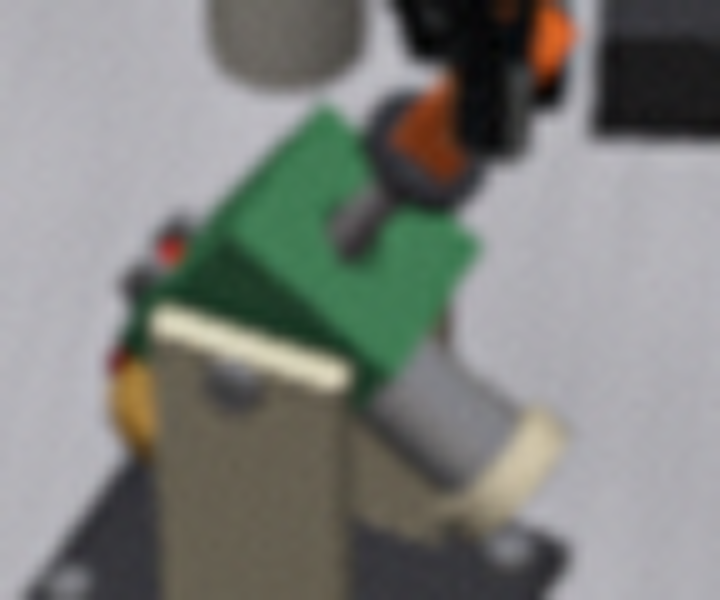

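>>> {"name": "apply_moves", "arguments": {"steps": "0.009 0 0.015 0; 0.009 0 0.015 0; 0 0 0 0"}}

```text
time_s: 9.2
position: [0.5207, -0.1397, 0.2171]
eef_rot: [-179.4, -0.4, -17.2]
force: [-0.0, -1.0, -1.6]
finger_gap: 0.019
```

```bash
python3 -c "
from h import *
s=grab('side','side10.png')
p,R,G=hand();relm(G,'G');go(.48,-.13,.26,-17.2)
cv2.imwrite('pics/c20.png',cv2.resize(s['img'][125:185,275:347],(720,600),interpolation=2)[:600])
"
```

```text
G rel M perp lat axial (mm) [ 6.   1.3 82.4]
t 9.25 pos [ 0.5206 -0.1396  0.2172] rot [-179.39   -0.39  -17.17] F [ 0.1 -0.1 -1.6] gap 0.0195
norm total [-0.1377  0.0079 -0.1437] rows>= 1.43 turn norm total 0.0011
```

View pics/c20.png

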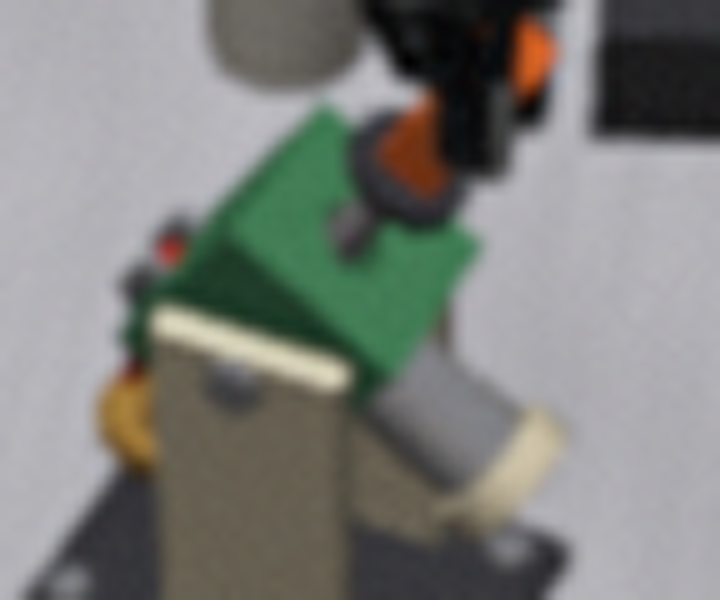

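>>> {"name": "apply_moves", "arguments": {"steps": "0.003 0 0.004 0; 0 0 0 0; 0 0 0 0; 0 0 0 0"}}

```text
time_s: 9.58
position: [0.5213, -0.1397, 0.216]
eef_rot: [-179.4, -0.4, -17.2]
force: [-1.7, 0.3, 0.6]
finger_gap: 0.0191
```

```bash
python3 -c "
from h import *
s=grab('side','side11.png')
p,R,G=hand();relm(G,'G');go(.48,-.13,.26,-17.2)
im=lambda k:cv2.resize((cv2.imread('pics/'+k) if isinstance(k,str) else k)[148:178,278:302],(260,325),interpolation=2)
cv2.imwrite('pics/c21.png',np.hstack([im('side0.png'),im('side9.png'),im(s['img'])]))
"
```

```text
G rel M perp lat axial (mm) [ 5.9  1.4 81. ]
t 9.63 pos [ 0.5213 -0.1397  0.216 ] rot [-179.39   -0.37  -17.17] F [-1.1  0.2  1.4] gap 0.019
norm total [-0.14    0.0081 -0.1475] rows>= 1.46 turn norm total 0.0012
```

View pics/c21.png

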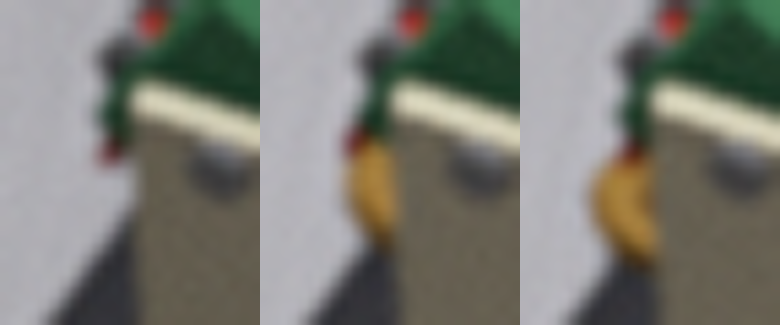

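The catch tip (right panel, 112,157) is back where it rested at the start (left panel, 108,155), with the brass head beyond it. Withdrawing along the axis.

>>> {"name": "apply_moves", "arguments": {"steps": "-0.037 0 -0.055 0; -0.037 0 -0.055 0; -0.037 0 -0.055 0; -0.037 0 -0.055 0; 0 0 -0.1 0"}}

```text
time_s: 10.05
position: [0.4736, -0.1264, 0.3072]
eef_rot: [-179.3, 0.4, -17.1]
force: [-0.6, 0.5, -2.5]
finger_gap: 0.0193
```

```bash
python3 -c "
from h import *
s=grab('side','side12.png')
p,R,G=hand();relm(G,'G');go(.475,.12,.33,11.5)
cv2.imwrite('pics/c22.png',cv2.resize(s['img'][90:190,270:370],(600,600),interpolation=2)[:600])
"
```

```text
G rel M perp lat axial (mm) [ 24.9   0.4 187.8]
t 10.1 pos [ 0.4773 -0.1271  0.3144] rot [-179.32   -0.21  -17.14] F [2.8 0.  3.5] gap 0.0192
norm total [-0.2499 -0.7854 -0.0438] rows>= 5.94 turn norm total -0.9996
```

View pics/c22.png

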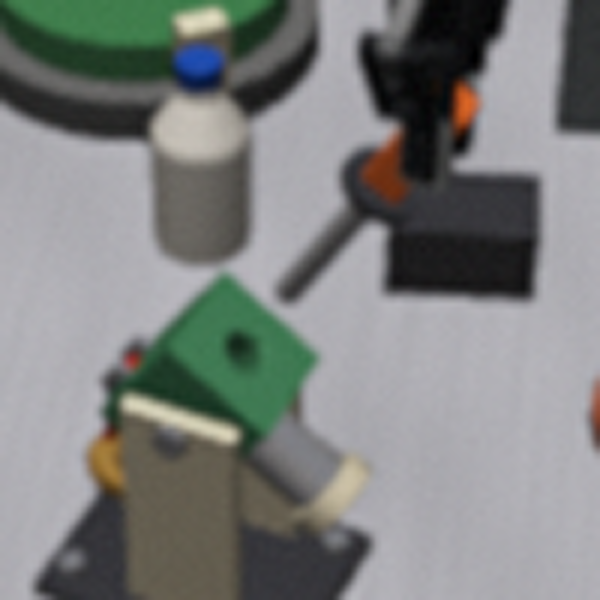

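>>> {"name": "apply_moves", "arguments": {"steps": "-0.03 -0.12 0 -0.2; -0.02 -0.12 0 -0.2; -0.01 -0.12 0 -0.2; 0 -0.12 0 -0.2; 0.02 -0.12 0 -0.2"}}

```text
time_s: 10.52
position: [0.4866, 0.0502, 0.3183]
eef_rot: [-180.0, -1.0, 11.4]
force: [0.6, -0.5, -2.8]
finger_gap: 0.0194
```

```bash
python3 -c "
from h import *
go(.475,.12,.31,11.5)
"
```

```text
t 10.52 pos [0.4866 0.0502 0.3183] rot [-179.98   -0.98   11.38] F [ 0.6 -0.5 -2.8] gap 0.0194
norm total [ 0.0075 -0.2357  0.0277] rows>= 1.71 turn norm total -0.0041
```

>>> {"name": "apply_moves", "arguments": {"steps": "0.06 -0.125 0.02 0; 0.06 -0.125 0.02 0; 0 0 0 0"}}

```text
time_s: 10.77
position: [0.5061, 0.1404, 0.3076]
eef_rot: [-179.7, -1.3, 12.3]
force: [-0.5, 2.0, -1.2]
finger_gap: 0.019
```

```bash
python3 -c "
from h import *
go(.508,.1322,.217,11.5)
"
```

```text
t 10.77 pos [0.5061 0.1404 0.3076] rot [-179.69   -1.27   12.28] F [-0.5  2.  -1.2] gap 0.019
norm total [-0.0064  0.0298  0.3018] rows>= 2.18 turn norm total 0.0271
```

>>> {"name": "apply_moves", "arguments": {"steps": "-0.002 0.015 0.09 0.027; -0.002 0.01 0.09 0; -0.002 0.005 0.09 0; 0 0 0.01 0; 0 0 0 0"}}

```text
time_s: 11.18
position: [0.5092, 0.1383, 0.2207]
eef_rot: [-179.4, -1.5, 12.1]
force: [-0.1, 0.2, -2.0]
finger_gap: 0.0195
```

```bash
python3 -c "
from h import *
s=grab('side','side13.png')
go(.508,.1322,.217,11.5)
cv2.imwrite('pics/c23.png',cv2.resize(s['img'][180:280,250:350],(600,600),interpolation=2)[:600])
"
```

```text
t 11.23 pos [0.5092 0.1381 0.2209] rot [-179.45   -1.48   12.03] F [-1.1 -0.5 -3.3] gap 0.0191
norm total [-0.0082  0.0184  0.0125] rows>= 0.17 turn norm total 0.0186
```

View pics/c23.png

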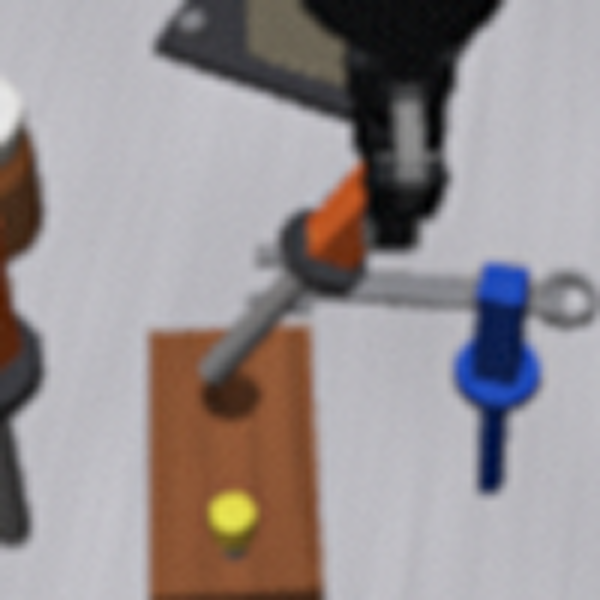

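```bash
cat >> h.py <<'E'
rb=np.radians(11.5);rx=np.array([np.cos(rb),np.sin(rb),0]);ry=np.array([-np.sin(rb),np.cos(rb),0]);H=np.array([.5735,.1452,.1])
def relh(q,l):print(l,'rel hole x y z (mm)',((q-H)@np.array([rx,ry,[0,0,1]]).T*1000).round(1))
E
python3 -c "
from h import *
s=grab('side')
p,R,G=hand();T=onpl(s,284.8,241.5,G,R[:,1]);relh(T,'T');relh(G,'G');print(np.linalg.norm(G-T));h=onz(s,287.8,245.3,.1);relh(h,'hole');relh(onz(s,284.8,241.5,.125),'Tonz')
"
```

```text
T rel hole x y z (mm) [ 7.2  7.5 26.5]
G rel hole x y z (mm) [-64.4   5.7 140.5]
0.1346471425851451
hole rel hole x y z (mm) [ 0.8  0.7 -0. ]
Tonz rel hole x y z (mm) [ 7.3  6.4 25. ]
```

>>> {"name": "apply_moves", "arguments": {"steps": "-0.005 0.014 0 0.018; -0.003 0.009 0.02 0; 0 0 0.03 0; 0 0 0 0"}}

```text
time_s: 11.62
position: [0.512, 0.1308, 0.2103]
eef_rot: [-179.4, -2.1, 11.3]
force: [-0.4, -0.1, -3.1]
finger_gap: 0.0187
```

```bash
python3 -c "
from h import *
s=grab('side','side14.png')
p,R,G=hand();relh(G,'G');go(.508,.1322,.217,11.5)
cv2.imwrite('pics/c24.png',cv2.resize(s['img'][180:280,250:350],(600,600),interpolation=2)[:600])
"
```

```text
G rel hole x y z (mm) [-63.6  -2.  129.7]
t 11.67 pos [0.5122 0.1309 0.211 ] rot [-179.44   -2.11   11.35] F [ 0.   0.4 -1.5] gap 0.0193
norm total [-0.0122 -0.0071 -0.0203] rows>= 0.18 turn norm total -0.0053
```

View pics/c24.png

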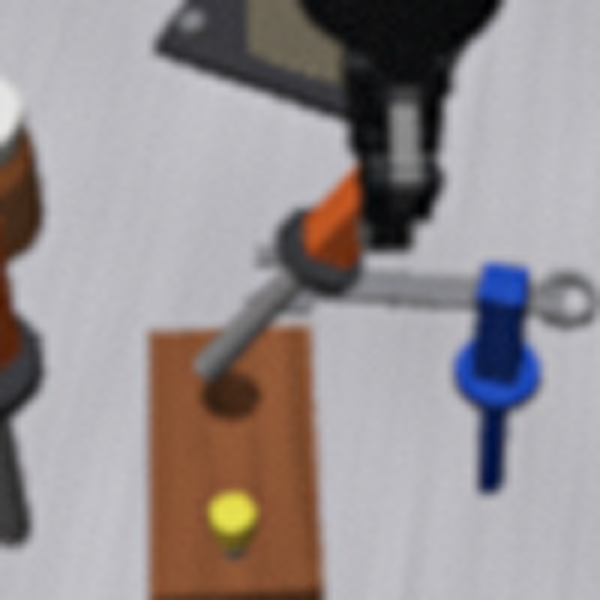

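>>> {"name": "apply_moves", "arguments": {"steps": "-0.012 0 0 0; -0.008 0 0.03 0; -0.002 0 0.03 0; 0 0 0 0"}}

```text
time_s: 12.0
position: [0.5061, 0.1301, 0.1921]
eef_rot: [-179.4, -2.2, 11.3]
force: [-0.2, -0.1, -2.0]
finger_gap: 0.0188
```

```bash
python3 -c "
from h import *
s=grab('side','side15.png')
p,R,G=hand();relh(G,'G');go(.508,.1322,.217,11.5)
cv2.imwrite('pics/c25.png',cv2.resize(s['img'][180:280,250:350],(600,600),interpolation=2)[:600])
"
```

```text
G rel hole x y z (mm) [-69.6  -1.5 111.3]
t 12.05 pos [0.5063 0.1302 0.1926] rot [-179.43   -2.24   11.35] F [-0.3 -0.2 -2.9] gap 0.0192
norm total [ 0.01   -0.0061 -0.0808] rows>= 0.59 turn norm total -0.0051
```

View pics/c25.png

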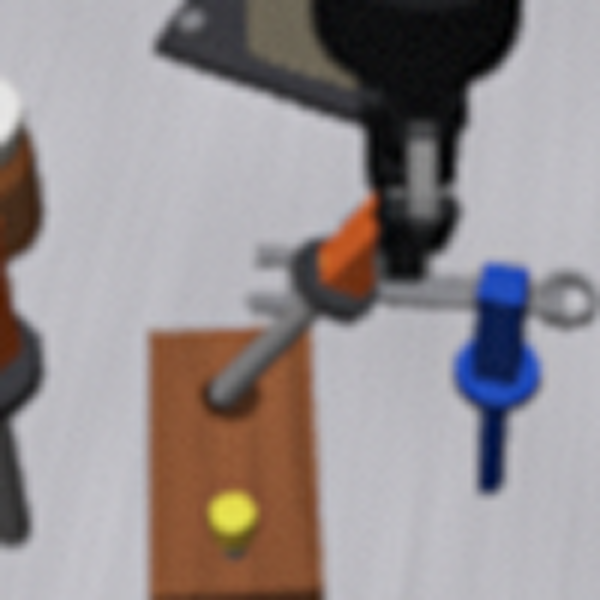

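>>> {"name": "apply_moves", "arguments": {"steps": "0 0 0.025 0; 0 0 0.02 0; 0 0 0 0", "newtons": 25}}

```text
time_s: 12.3
position: [0.507, 0.1308, 0.1778]
eef_rot: [-179.4, -2.3, 11.4]
force: [-0.5, -0.2, -2.9]
finger_gap: 0.0193
```

```bash
python3 -c "
from h import *
s=grab('side','side16.png')
p,R,G=hand();relh(G,'G');go(.508,.1322,.217,11.5)
cv2.imwrite('pics/c26.png',cv2.resize(s['img'][180:280,250:350],(600,600),interpolation=2)[:600])
"
```

```text
G rel hole x y z (mm) [-68.7  -1.   96.9]
t 12.35 pos [0.5071 0.1308 0.1782] rot [-179.42   -2.26   11.37] F [-0.2  0.3 -2.1] gap 0.0192
norm total [ 0.0091 -0.0051 -0.1291] rows>= 0.93 turn norm total -0.0044
```

View pics/c26.png

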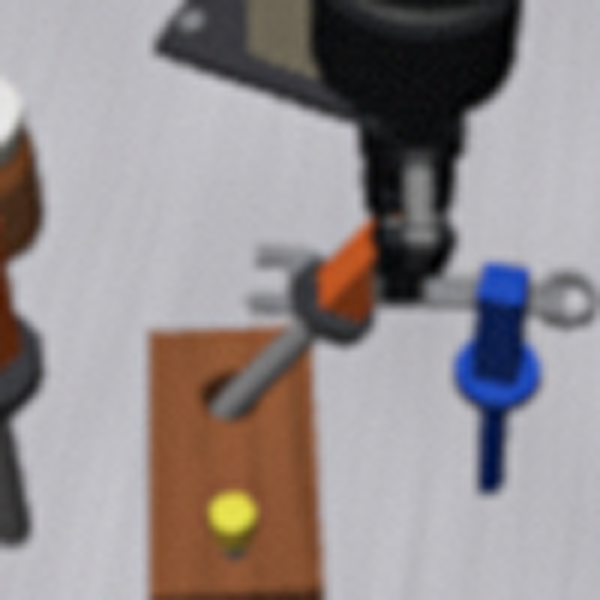

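>>> {"name": "apply_moves", "arguments": {"steps": "0.045 0 -0.016 0; 0.045 0 -0.014 0; 0 0 0 0"}}

```text
time_s: 12.6
position: [0.5286, 0.1347, 0.1868]
eef_rot: [-179.5, -1.6, 11.4]
force: [0.6, 0.5, -2.7]
finger_gap: 0.0192
```

```bash
python3 -c "
from h import *
s=grab('side','side17.png')
p,R,G=hand();relh(G,'G');go(.508,.1322,.217,11.5)
cv2.imwrite('pics/c27.png',cv2.resize(s['img'][180:280,250:350],(600,600),interpolation=2)[:600])
"
```

```text
G rel hole x y z (mm) [-47.2  -1.3 105.2]
t 12.65 pos [0.528  0.1347 0.1865] rot [-179.54   -1.6    11.44] F [-1.3  0.1 -1.8] gap 0.0194
norm total [-0.0641 -0.0058 -0.1035] rows>= 0.88 turn norm total -0.0022
```

View pics/c27.png

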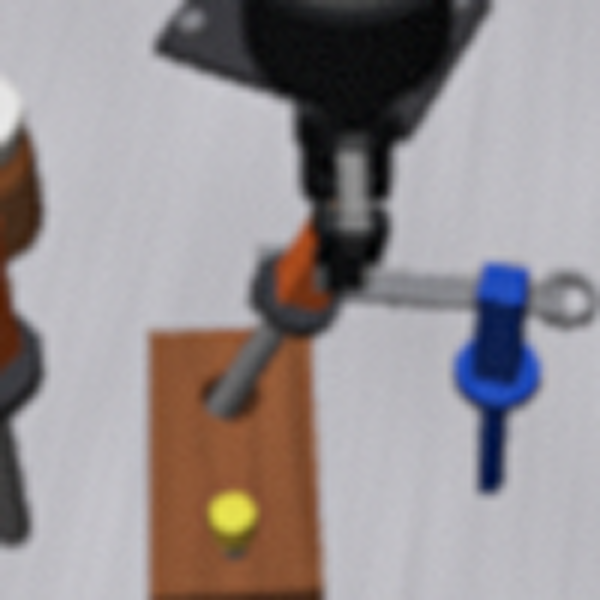

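>>> {"name": "apply_moves", "arguments": {"steps": "0.05 0 -0.015 0; 0.05 -0.003 -0.01 0; 0.03 -0.002 -0.003 0; 0 0 0 0"}}

```text
time_s: 12.98
position: [0.5598, 0.142, 0.194]
eef_rot: [-179.7, -0.9, 11.5]
force: [-0.8, -0.5, -1.4]
finger_gap: 0.0192
```

```bash
python3 -c "
from h import *
s=grab('side','side18.png')
p,R,G=hand();relh(G,'G');go(.508,.1322,.217,11.5)
cv2.imwrite('pics/c28.png',cv2.resize(s['img'][180:280,250:350],(600,600),interpolation=2)[:600])
"
```

```text
G rel hole x y z (mm) [-14.6  -0.4 112.7]
t 13.03 pos [0.5595 0.142  0.194 ] rot [-179.69   -0.93   11.49] F [-1.2 -0.5 -3.1] gap 0.0192
norm total [-0.1736 -0.0026 -0.0796] rows>= 1.37 turn norm total -0.0005
```

View pics/c28.png

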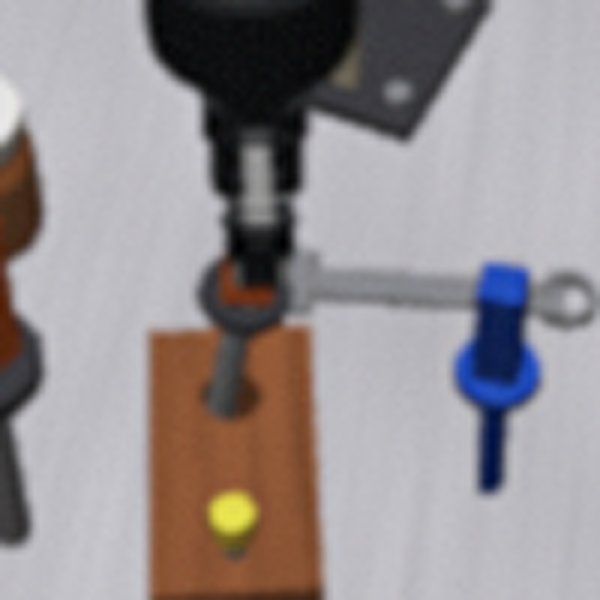

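>>> {"name": "apply_moves", "arguments": {"steps": "0.045 0 0 0; 0.03 0 0 0; 0 0 0 0"}}

```text
time_s: 13.28
position: [0.5787, 0.146, 0.1935]
eef_rot: [-179.7, -0.7, 11.5]
force: [-1.3, -0.2, -2.1]
finger_gap: 0.0195
```

```bash
python3 -c "
from h import *
s=grab('side','side19.png')
p,R,G=hand();relh(G,'G');go(.508,.1322,.217,11.5)
cv2.imwrite('pics/c29.png',cv2.resize(s['img'][180:280,250:350],(600,600),interpolation=2)[:600])
"
```

```text
G rel hole x y z (mm) [  4.8  -0.3 112.2]
t 13.33 pos [0.5785 0.146  0.1935] rot [-179.74   -0.73   11.55] F [-2.  -0.9 -3.3] gap 0.0193
norm total [-0.2384 -0.0024 -0.0812] rows>= 1.81 turn norm total 0.0018
```

View pics/c29.png

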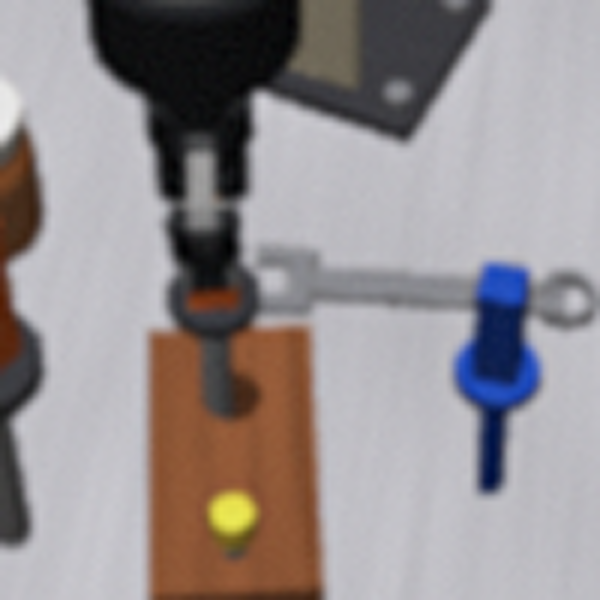

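>>> {"name": "apply_moves", "arguments": {"steps": "-0.01 0 0.03 0; -0.004 0 0.05 0; 0 0 0.04 0; 0 0 0 0"}}

```text
time_s: 13.67
position: [0.5757, 0.1461, 0.1564]
eef_rot: [-179.7, -1.2, 11.6]
force: [-0.7, -0.4, -2.5]
finger_gap: 0.019
```

```bash
python3 -c "
from h import *
s=grab('side','side20.png')
p,R,G=hand();relh(G,'G');go(.508,.1322,.217,11.5)
cv2.imwrite('pics/c30.png',cv2.resize(s['img'][180:280,250:350],(600,600),interpolation=2)[:600])
"
```

```text
G rel hole x y z (mm) [ 2.3  0.5 76.1]
t 13.72 pos [0.576  0.1463 0.1574] rot [-179.65   -1.28   11.57] F [-0.  -0.7 -3.2] gap 0.0188
norm total [-0.2272 -0.0006 -0.2038] rows>= 2.2 turn norm total 0.0023
```

View pics/c30.png

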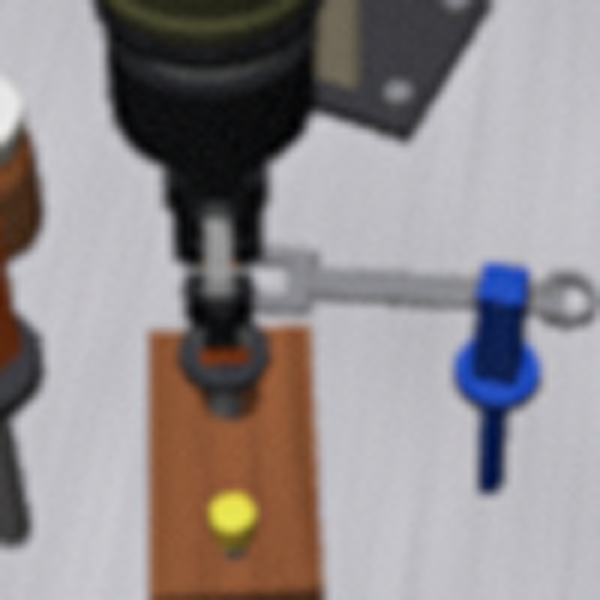

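Going straight down: 29 mm remain until the collar seats.

>>> {"name": "apply_moves", "arguments": {"steps": "-0.004 0 0.04 0; -0.002 0 0.035 0; 0 0 0.015 0; 0 0 0 0"}}

```text
time_s: 14.05
position: [0.5759, 0.1465, 0.1312]
eef_rot: [-179.6, -1.6, 11.6]
force: [0.0, 0.9, -2.6]
finger_gap: 0.0189
```

```bash
python3 -c "
from h import *
p,R,G=hand();relh(G,'G');go(.508,.1322,.217,11.5)
"
```

```text
G rel hole x y z (mm) [ 2.1  0.7 49.9]
t 14.05 pos [0.5759 0.1465 0.1312] rot [-179.64   -1.57   11.56] F [ 0.   0.9 -2.6] gap 0.0189
norm total [-0.2232 -0.0004 -0.2923] rows>= 2.65 turn norm total 0.0021
```

>>> {"name": "apply_moves", "arguments": {"steps": "0 0 0.012 0; 0 0 0.006 0; 0 0 0 0"}}

```text
time_s: 14.3
position: [0.5772, 0.1471, 0.1294]
eef_rot: [-179.7, -1.8, 11.5]
force: [-1.6, -1.1, -3.4]
finger_gap: 0.0192
```

```bash
python3 -c "
from h import *
s=grab('side','side21.png')
p,R,G=hand();relh(G,'G');go(.508,.1322,.217,11.5)
cv2.imwrite('pics/c31.png',cv2.resize(s['img'][190:270,250:330],(600,600),interpolation=2)[:600])
"
```

```text
G rel hole x y z (mm) [ 3.5  1.  48.1]
t 14.35 pos [0.5773 0.1471 0.1294] rot [-179.68   -1.82   11.55] F [-0.6 -0.6 -1.6] gap 0.0192
norm total [-0.2267  0.0008 -0.2992] rows>= 2.7 turn norm total 0.0016
```

View pics/c31.png

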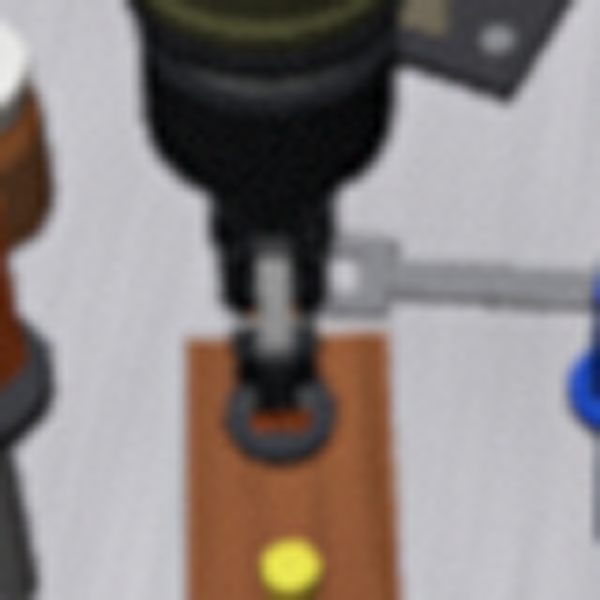

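>>> {"name": "apply_moves", "arguments": {"steps": "-0.012 0 0 0; 0 0 0.006 0; 0 0 0 0"}}

```text
time_s: 14.6
position: [0.5743, 0.1468, 0.1289]
eef_rot: [-179.7, -2.0, 11.5]
force: [-0.3, 0.4, -1.6]
finger_gap: 0.0194
```

>>> {"name": "apply_moves", "arguments": {"steps": "0 0 0 0; 0 0 0 0; 0 0 0 0; 0 0 0 0; 0 0 0 0", "hand": 55}}

```text
time_s: 15.02
position: [0.5759, 0.1479, 0.1295]
eef_rot: [-179.6, -2.2, 11.6]
force: [-0.2, -0.7, 0.0]
finger_gap: 0.0552
```

```bash
python3 -c "
from h import *
s=grab('side','side22.png')
p,R,G=hand();relh(G,'G');go(.508,.1322,.217,11.5)
cv2.imwrite('pics/c32.png',cv2.resize(s['img'][190:270,250:330],(600,600),interpolation=2)[:600])
"
```

```text
G rel hole x y z (mm) [ 2.2  2.  48.2]
t 15.07 pos [0.5759 0.1479 0.1295] rot [-179.59   -2.22   11.55] F [ 0.  -0.9  0.3] gap 0.0552
norm total [-0.2207  0.0037 -0.3003] rows>= 2.68 turn norm total 0.0018
```

View pics/c32.png

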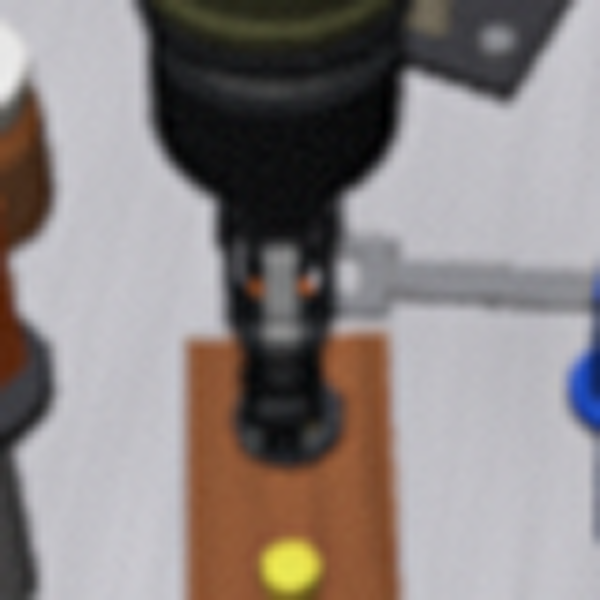

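Released. Going straight up, then clear.

>>> {"name": "apply_moves", "arguments": {"steps": "0 0 -0.06 0; 0 0 -0.1 0; 0 0 -0.12 0; 0 0 -0.12 0; 0 0 -0.1 0"}}

```text
time_s: 15.48
position: [0.5668, 0.1441, 0.2766]
eef_rot: [-179.6, -1.3, 11.6]
force: [0.5, -0.3, 0.6]
finger_gap: 0.0551
```

>>> {"name": "apply_moves", "arguments": {"steps": "-0.13 0 0 0; -0.1 0.06 0 0; 0 0.12 0 0; 0 0.12 0 0; 0 0.1 0 0"}}

```text
time_s: 15.9
position: [0.5257, 0.0215, 0.2846]
eef_rot: [-179.3, -2.6, 12.5]
force: [0.4, -0.1, -0.6]
finger_gap: 0.0552
```

```bash
python3 -c "
from h import *
s=grab('side','side23.png');t=grab('top','top23.png')
go(.508,.1322,.217,11.5)
cv2.imwrite('pics/c33.png',np.hstack([cv2.resize(s['img'][190:270,250:330],(390,390),interpolation=2),cv2.resize(t['img'][150:230,220:300],(390,390),interpolation=2)]))
"
```

```text
t 16.0 pos [0.5268 0.0168 0.2837] rot [-179.39   -2.48   11.96] F [-0.6  0.1 -0.4] gap 0.0551
norm total [ 0.0088 -0.3868  0.2271] rows>= 3.23 turn norm total 0.0161
```

View pics/c33.png

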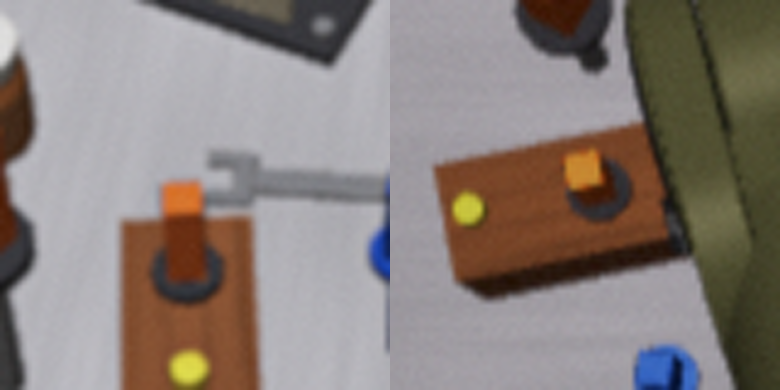

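View pics/side23.png

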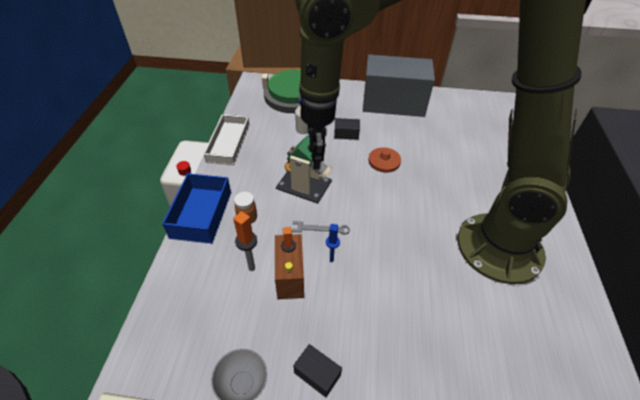

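View pics/top23.png

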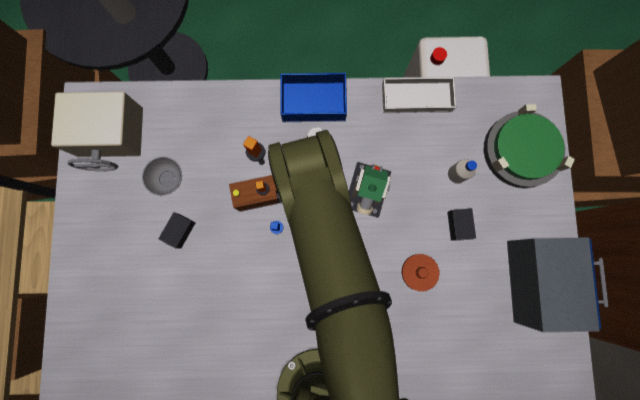

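```bash
python3 -c "
from h import *
for f,b in(('side0.png',(265,220,310,250)),('side23.png',(265,220,310,250)),('top0.png',(250,170,270,200)),('top23.png',(250,170,270,200))):
  im=cv2.imread('pics/'+f);m=cv2.inRange(cv2.cvtColor(im,cv2.COLOR_BGR2HSV),(5,180,170),(18,255,255))[b[1]:b[3],b[0]:b[2]]
  y,x=np.nonzero(m);print(f,len(x),(x.mean()+b[0]).round(1),(y.mean()+b[1]).round(1))
im=lambda k:cv2.resize(cv2.imread('pics/'+k)[145:180,275:310],(390,390),interpolation=2)
cv2.imwrite('pics/c34.png',np.hstack([im('side0.png'),im('side23.png')]))
"
```

```text
side0.png 37 286.7 230.4
side23.png 40 287.0 230.6
top0.png 34 259.3 184.0
top23.png 42 259.1 184.2
```

View pics/c34.png

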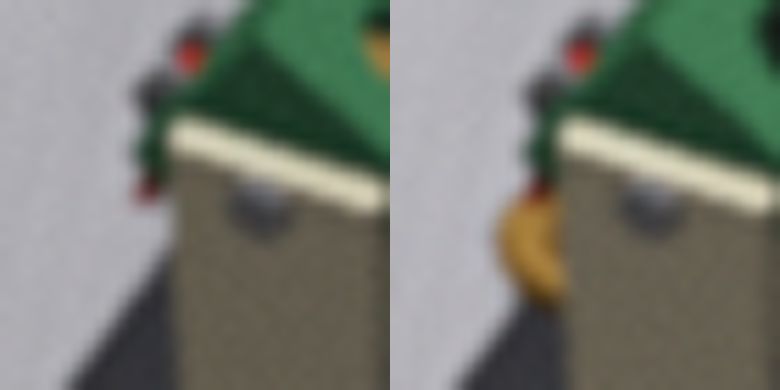

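```bash
python3 -c "
from plant import env
print(env.job_done())"
```

```text
the job is handed in; nothing more can be done
None
```

I drove the pin out past its catch, put the punch back upright in its rack hole, and handed the job in at about 16 s of the 51 s allowed. `env.job_done()` gives no verdict, so the outcome rests on my own checks below.

**What I did:** I took the smaller orange punch from the rack. The tool can't tilt, so I levered the punch against the rim of its rack hole until it leaned about 35° in the grip. With it I drove the pin to about 45–47 mm, judged from how deep the punch tip went into the bore. Then I stood the punch upright again the same way, seated it, let go and moved the arm clear.

**Last checks:**
- **Catch and pin:** the red catch tip is back within about a pixel of where it started, and the brass head is visible beyond it.
- **Punch:** the handle top is within 0.3 pixel (about 1 mm) of its starting position in both views, so it is upright with the collar down.
- **Neighbours:** none looks moved. I checked this by eye only, and the arm partly hid the jar and the bottle in one view each.
- **Forces:** every reading I took stayed within a few newtons, and the gripper kept clear of the pin and catch.

**What disagreed:** the two cameras differed by about 5 mm in y. I corrected for that using the measured grasp position. The hand also drifted up to about 2.6° off vertical, which had no visible effect.

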